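# Reload the bench tab gun and fit the back of a small picture frame

## Robot

A 6-joint arm with a two-finger parallel gripper is mounted at the origin on the work surface. World frame = base frame: x ahead of the robot, y to its left, z up, the work surface at z = 0. Lengths are in m, angles in rad, forces in N, time in s.
With the tool pointing down it reaches from about 0.35 to 0.975 m from the base axis. Payload 4.9 kg.
Tool frame: the origin (TCP) lies between the finger pads; the fingertips stand 17 mm ahead of it and the grasp point (between the pads) lies 2 mm behind it; z points along the fingers, y is the direction in which the jaws open and shut (so a half turn about z gives the same grasp; the last joint's range is limited). The gripper opens to 85 mm and grips with 20 to 120 N. Pads are 22 mm wide; open, the fingers measure 114 mm over their backs; the gripper's body (76 mm by 85 mm) begins 54 mm behind the grasp point. The pads swing forward as they close: fully open they stand 13 mm farther back than shut.
Start: joints at [1.199, 0.053, 1.613, -0, 1.476, -0.119], TCP at [0.156, 0.605, 0.248] pointing down, gripper open.
Joint ranges: [-3.01, 3.01], [-1.01, 2.22], [0.06, 2.58], [-1.02, 4.17], [0.09, 2.62], [-3.14, 3.14]. Speed limits (rad/s): [2.57, 2.57, 3.14, 3.14, 3.14, 3.14].

## Interface

Orientations are given as a unit quaternion [w, x, y, z].
In Python, from plant import state, grab_frame, camera_model, job_done, find_in, silhouettes, landmark_of gives the robot as it stands.
- The arm moves only by the shell command python3 -m crank 'ROWS'. ROWS is JSON, a list of rows, each an object with "angular": the turn, a rotation vector about the tool's x, y, z each as a share of 5 degrees, from -1 to 1, a list of three; "delta_pos": the shift along the tool's x, y, z each as a share of 3 cm, from -1 to 1, a list of three; "gripper": the opening, from 0 (shut) to 1 (fully open). In form: [{"angular": [ax, ay, az], "delta_pos": [tx, ty, tz], "gripper": gripper}, ...]. A call has 1 to 12 rows; each row shifts and turns the commanded pose from where the row before left it, along the tool's axes as they then stand; what a row does not reach is not made up. A row lasts 1/8 s, in which the tool goes at most 62.5 mm and 10.7 degrees, less where a joint would pass 70% of its speed; a pose out of reach is approached as far as the arm can. A call with a number of a shift or a turn outside -1 to 1 is refused whole. A call with a gripper value outside its range is refused whole. The fingers move at their own pace and stop on an object; the grip force is fixed at half the most. Time passes only in rows, so rows that do not move let the fingers close. It gives the time, the measured TCP pose, the force and the opening at its end, in the units of the state.
- state(): the state, without advancing time (a new reading comes with each control period).
- grab_frame(name): name is "side" or "top" or "wrist"; returns the picture (400x640x3 uint8, red, green, blue); there is no depth.
- camera_model(name): a dict with "camera_matrix" (3x3 intrinsics, pixels), "rvec" (rotation vector, rad) and "tvec" (3), from world to camera coordinates, as OpenCV has them; the wrist camera has in their place "mount" (4x4, takes a point from camera to tool coordinates, whose origin is the TCP and whose axes are the flange's). Camera axes: x right, y down, z forward; pixel columns grow to the right and rows downward; lengths in m; the calibration is good to about 2 mm. A picture is of the moment at which its call begins: read the wrist's pose just before it. camera_model takes no time and is no camera call.
- job_done(): hands the job in, once; it reports no verdict.
Trained networks look in the newest picture that a camera, given by its name, has taken for a name from the list of things; names that differ only in an ending like _2 or _b are one class to them, and where a whole thing is asked for, a point or a joint stands for the part that bears it (a point fixed in the world has none). Each returns a list of dicts, best first, with "conf" (0 to 1); they miss things now and then, are a little off and sometimes report something else, mostly with a low value. They report only what shows in the picture. A call takes as long as a camera call. They do not tell look-alikes from the thing itself.
- find_in(camera, target): "bbox" ([left, top, right, bottom] in pixels, round what is visible of it).
- silhouettes(camera, target): "mask" (400x640 bool, what is visible of it) and "bbox" ([left, top, right, bottom] in pixels, round what is visible of it).
- landmark_of(camera, target): "pixel" ([column, row] in pixels: a listed point, or the origin of a listed thing).
The state is a dict: "time": time; "joint_pos": joint angles; "joint_vel": joint speeds; "joint_efforts": joint torques, N m; "tool_pos": TCP position; "tool_rot": TCP orientation; "contact_force": force on the tool from outside, world axes, zero at the start; "ft_torque": the same for the moment, N m; "gripper_width": opening from 0.0 (shut) to 1.0 (fully open).
Only numpy, scipy, OpenCV 4.12 (cv2) and the standard library are available. Lean on these libraries where they do the work, as an engineer would, in place of code of your own. Each camera call takes 0.05 s, during which the arm holds its last target.

## Task

Finish fitting up the small picture frame: load every brass-coloured stick of tabs lying on the bench into the channels of the tab gun's open magazine and push the magazine fully shut, lay the back panel, batten upwards, into the recess in the back of the frame, and press the red clamp handle right down to hold it. Only when all of that is closed up, squeeze the gun's red trigger fully home against its spring and let it spring back. Leave the tin, glue bottle, tape and screwdriver where they are.

Things in the scene. Friction and masses are not known exactly. Their poses are not given: they have to be found in the camera images.
- jig: Fixed jig, 8 mm aluminium base plate; stands and is turned differently each start. Origin at bench height, x away from the robot, y left, z up. Green tab gun: housing 116 x 100 mm, top at z 41, centred at x +20, y -125 mm, open at -x. White frame lying face down: 146 (x) x 180 (y) mm, rail tops at z 30, centred at y +50 mm; the gun's nose (to z 63) stands over its right rail, clear of the recess.
- frame_seat (a point): Centre of the recess in the frame's back, at the height of its ledge, 22 mm above the bench; the panel's origin belongs here. Axes as the jig. The recess is 104 mm in x and 144 mm in y, 8 mm deep below the rail tops, 3 mm wider than the panel on each side.
- panel: Loose wooden back panel, 98 mm (x) x 138 mm (y) x 5 mm, about 140 g, with a light wooden hanging batten 24 mm (x) x 110 mm (y) x 16 mm glued along the middle of its upper face (batten top 21 mm above the underside). Origin: centre of the underside, z up. Pick it up by the batten, pinched across its 24 mm. Either way round fits.
- magazine (a joint): Opening of the gun's magazine drawer in m: 0 shut, 0.115 fully out towards the robot (jig -x). About 1.5 N of friction, no spring, no latch. Sticks standing proud of the channels jam under the housing roof, 19 mm above the magazine floor.
- magazine_floor (a point): Centre of the magazine's floor (moves with it), 16 mm above the bench, axes as the jig. Two channels along x, centred at y -20 and +20 mm, 22 mm wide, 4 mm deep between flat ribs, open above when the drawer is out, from x -54 (front plate) to +51 mm (back wall 12 mm high). Each takes two sticks end to end, flat on the floor, centres near x -26 and +26 mm.
- magazine_front (a point): Middle of the outer face of the magazine's front plate (moves with it), 34 mm above the bench: push here. Axes as the jig, the face looks to -x. The plate is 100 mm wide, 8 mm thick, from 11 to 57 mm above the bench; its top stands 16 mm above the housing's roof, so it can be pinched from above to pull it out.
- clamp (a joint): Angle of the toggle clamp's red handle in rad: 0 pressed down (clamped), up to 0.9 raised (open). Stays where it is left (0.2 N m of friction). It drives the steel hold-down arm on the same pivot, which turns 1.75 times as far: upright when open (to 130 mm above the bench); when clamped, its rubber foot lies on the panel between the batten and the near rail.
- clamp_hinge (a point): Pivot of the clamp's handle and arm, fixed to the jig on the robot's side of the frame, 52 mm above the bench; axes as the jig, the pivot runs along y. The handle points to jig -x from here and rises as it opens.
- clamp_tip (a point): Point on top of the red handle, 90 mm from the pivot and 12.5 mm above the pivot at angle 0; press here. The round bar is 18 mm thick and ends 109 mm from the pivot. Turns with the handle.
- trigger (a joint): Angle of the gun's red trigger in rad: 0 released, 0.22 squeezed home against its stop. Hinged at its foot on an axis along jig x; its top swings towards the grip (jig -y). The spring takes about 5 N at the pad at the start and 10 N at the end.
- trigger_pad (a point): Point on the trigger's outer face (jig +y side), 65 mm above its hinge, 115 mm above the bench. The trigger is 16 mm wide (x), 8 mm thick and ends 15 mm above this point. Turns with the trigger; travels 14 mm.
- grip (a point): Middle of the back face (jig -y side) of the gun's fixed upright black grip, 115 mm above the bench, axes as the jig. The grip is 24 mm (x) x 22 mm (y) and ends 26 mm above this point. Grip and trigger together measure 48 mm along y here when released, 34 mm squeezed: the two fingers can squeeze them from above.
- stick1: A collated stick of metal tabs, brass coloured, 44 mm (x) x 15 mm x 15 mm, 40 g; origin at its centre, long axis x. Any of its four long faces may lie downwards. Two to four sticks are present; absent ones have no pose.
- stick2: A collated stick of metal tabs, brass coloured, 44 mm (x) x 15 mm x 15 mm, 40 g; origin at its centre, long axis x. Any of its four long faces may lie downwards. Two to four sticks are present; absent ones have no pose.
- stick3: A collated stick of metal tabs, brass coloured, 44 mm (x) x 15 mm x 15 mm, 40 g; origin at its centre, long axis x. Any of its four long faces may lie downwards. Two to four sticks are present; absent ones have no pose.
- stick4: A collated stick of metal tabs, brass coloured, 44 mm (x) x 15 mm x 15 mm, 40 g; origin at its centre, long axis x. Any of its four long faces may lie downwards. Two to four sticks are present; absent ones have no pose.
- tin: Bystander: open grey tin, 100 x 75 x 35 mm, origin under its centre.
- glue: Bystander: white glue bottle with red cap, 50 mm across, 130 mm tall, origin under its centre.
- tape: Bystander: roll of yellow tape lying flat, 96 mm across, 25 mm high, origin under its centre.
- screwdriver: Bystander: screwdriver with red handle lying between the robot and the jig, along its x; origin under its middle.
Things that resemble listed ones, but are neither listed nor needed, are in the scene too. Leave any blue or purple look-alike of the stick2 alone.

How it is judged:
By the outcome, as a careful person would: the job done as asked, in the order asked, and still so for the second after the job is handed in, with the robot touching nothing.
Of stick1, stick2, stick3, stick4 only 2 to 4 are there at a start; the rules pass over those that are not, and their reading is None.
At some moment in a run one of stick1, stick2, stick3, stick4, panel may be knocked a few centimetres aside while the robot is not near it.
It also fails if it takes over 210 s, if anything falls off the work surface, if the arm or the gripper's body presses on something with over 40 N, if the wrist force passes 120 N, or if a joint passes its speed limit or range.

## Working session

There is one attempt and no reset: what is moved stays moved. The work goes in short steps, Python scripts to look and compute and a shell command to move; the robot and the scene stay as the last step left them, time stands still between calls to the robot, and variables do not carry over. Pictures are saved under pics/ and viewed, and the job is handed in when it is done.

```bash
ls; mkdir -p pics; python3 - <<'E'
from plant import *
import cv2,numpy as np
print(state())
for n in ("side","top","wrist"):
    im=grab_frame(n); cv2.imwrite(f"pics/a_{n}.png",im[:,:,::-1]); print(n,camera_model(n))
E
```

```text
pics
{'time': 0.0, 'joint_pos': array([ 1.19899529e+00,  5.33679647e-02,  1.61426477e+00, -2.13243929e-05,
        1.47596774e+00, -1.18991348e-01]), 'joint_vel': array([-0.00111557, -0.00079363, -0.00044895, -0.0010394 , -0.00048585,
       -0.00164501]), 'joint_efforts': array([-6.19129441e-04, -3.93701613e+01, -3.70162153e+01, -2.19656081e-04,
        7.19216492e-03,  1.73900003e-05]), 'tool_pos': array([0.15612016, 0.60460017, 0.24707354]), 'tool_rot': array([-2.33595010e-04,  1.26067416e-01,  9.92021169e-01, -9.76411448e-04]), 'contact_force': array([-0.45949033, -0.55335906,  0.51449987]), 'ft_torque': array([-0.01058535,  0.03304038, -0.03577948]), 'gripper_width': 0.9999741264756763}
side {'camera_matrix': array([[361.66977505,   0.        , 319.70049434],
       [  0.        , 361.66977505, 195.17387577],
       [  0.        ,   0.        ,   1.        ]]), 'rvec': array([ 2.0954007 , -0.78249361,  0.3848324 ]), 'tvec': array([-0.43400558,  0.26265971,  0.61779232])}
top {'camera_matrix': array([[369.68066722,   0.        , 317.02710364],
       [  0.        , 369.68066722, 197.16489736],
       [  0.        ,   0.        ,   1.        ]]), 'rvec': array([ 2.1774643 , -2.12071541,  0.1775372 ]), 'tvec': array([-0.05613084,  0.55932272,  1.13535966])}
wrist {'camera_matrix': array([[310.94473779,   0.        , 320.60352036],
       [  0.        , 310.94473779, 201.17699818],
       [  0.        ,   0.        ,   1.        ]]), 'mount': array([[-5.28057067e-04, -9.52616396e-01, -3.04173837e-01,
         7.77095196e-02],
       [ 9.99999471e-01, -2.34647605e-04, -1.00116314e-03,
         2.74164166e-04],
       [ 8.82350758e-04, -3.04174205e-01,  9.52616016e-01,
        -1.25262291e-01],
       [ 0.00000000e+00,  0.00000000e+00,  0.00000000e+00,
         1.00000000e+00]])}
```

View pics/a_top.png

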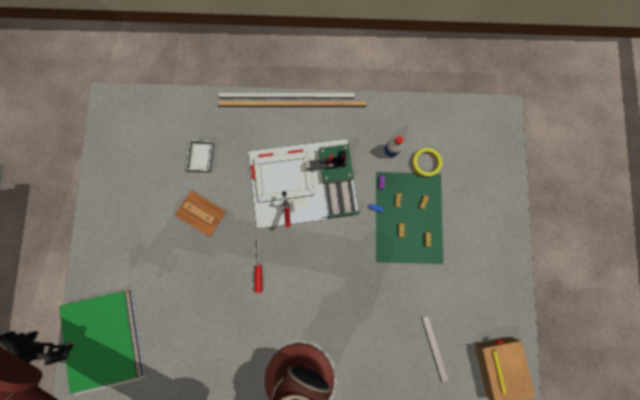

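View pics/a_side.png

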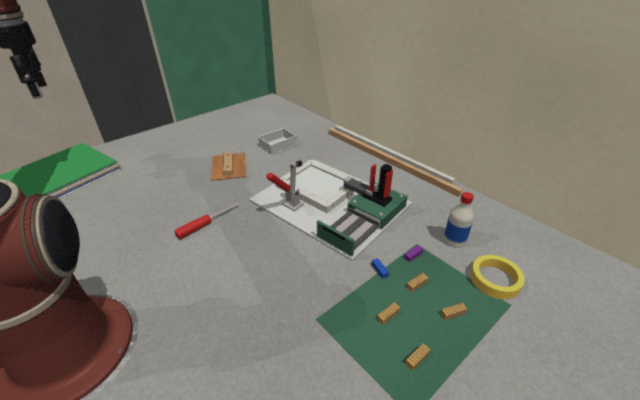

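View pics/a_wrist.png

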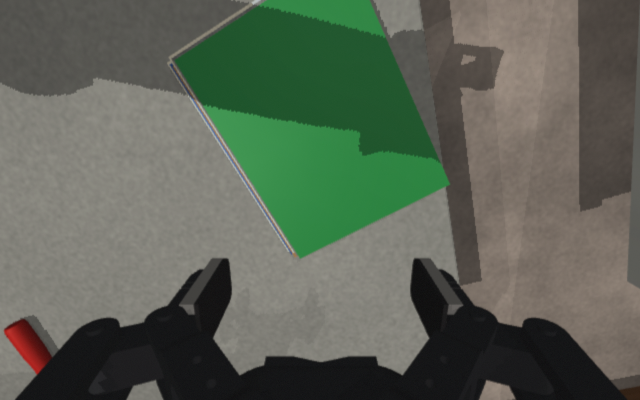

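The top view shows four brass sticks on the green mat (around (398,200), (424,202), (402,230) and (428,239)), plus blue and purple look-alikes. The magazine is open at (340,198), the panel is at (200,213), and the clamp handle is raised at (287,215).

```bash
cat > h.py <<'E'
from plant import *
import cv2,numpy as np
from scipy.spatial.transform import Rotation as R
def Rq(q): return R.from_quat([q[1],q[2],q[3],q[0]])
def campose(n,st=None):
    c=camera_model(n);K=c["camera_matrix"]
    if "mount" in c:
        st=st or state();T=np.eye(4);T[:3,:3]=Rq(st["tool_rot"]).as_matrix();T[:3,3]=st["tool_pos"]
        M=T@c["mount"];return K,M[:3,:3],M[:3,3]
    Rm=cv2.Rodrigues(c["rvec"])[0];return K,Rm.T,-Rm.T@c["tvec"]
def unproj(n,px,z,st=None):
    K,Rm,t=campose(n,st)
    px=np.atleast_2d(np.array(px,float))
    d=(np.linalg.inv(K)@np.c_[px,np.ones(len(px))].T).T@Rm.T
    return t+d*((z-t[2])/d[:,2])[:,None]
def proj(n,P,st=None):
    K,Rm,t=campose(n,st);c=(np.atleast_2d(P)-t)@Rm;u=c@K.T;return u[:,:2]/u[:,2:]
def snap(n,f):
    st=state();im=grab_frame(n);cv2.imwrite(f"pics/{f}.png",im[:,:,::-1]);return st,im
def maskpose(n,m,z,st=None):
    "world min-area rect of mask projected on plane z: centre, long axis yaw(deg), dims"
    c=max(cv2.findContours(m.astype(np.uint8),0,1)[0],key=cv2.contourArea)[:,0,:]
    W=unproj(n,c,z,st)[:,:2]
    (cx,cy),(w,h),a=cv2.minAreaRect((W*1000).astype(np.float32))
    if w<h: w,h,a=h,w,a+90
    return cx/1000,cy/1000,(a+90)%180-90,w,h
def goto(p=None,yaw=None,pr=True):
    "shift in tool axes for tool down and jaw axis at yaw (deg, mod 180); prints in units of rows"
    st=state();Rt=Rq(st["tool_rot"]).as_matrix()
    if p is not None:
        d=Rt.T@(np.array(p)-st["tool_pos"])/0.03;print("delta(rows units, tool axes)",d.round(2))
    if yaw is not None:
        # desired: z down; tool y axis along yaw
        best=None
        for k in (0,180):
            a=np.radians(yaw+k);y=np.array([np.cos(a),np.sin(a),0]);z=np.array([0,0,-1.]);x=np.cross(y,z)
            rv=R.from_matrix(Rt.T@np.c_[x,y,z]).as_rotvec()
            if best is None or np.linalg.norm(rv)<np.linalg.norm(best): best=rv
        print("ang(units of 5deg)",(np.degrees(best)/5).round(2))
def pose():
    st=state();Rt=Rq(st["tool_rot"]).as_matrix()
    print("t",round(st["time"],2),"pos",st["tool_pos"].round(4),"jawyaw",np.degrees(np.arctan2(Rt[1,1],Rt[0,1])).round(2),"tilt z",Rt[:,2].round(3),"F",st["contact_force"].round(1),"g",round(st["gripper_width"],3),"j",st["joint_pos"].round(2))
E
python3 - <<'E'
from h import *
grab_frame("top")
for t,z in (("stick1",.008),("panel",.005),("tin",.03),("tape",.012),("glue",.06),("screwdriver",.01)):
    for r in silhouettes("top",t)[:7]:
        print(t,round(r["conf"],2),np.round(r["bbox"]),np.round(maskpose("top",r["mask"],z),3))
for t,z in (("jig",.008),("frame_seat",.022),("magazine_floor",.016),("magazine_front",.034),("clamp_hinge",.052),("trigger_pad",.115),("grip",.115),("clamp_tip",.1)):
    for r in landmark_of("top",t)[:1]: print(t,round(r["conf"],2),np.round(r["pixel"],1),unproj("top",r["pixel"],z).round(3))
E
```

```text
stick1 0.66 [426. 233. 430. 244.] [ 0.439 -0.405 -1.103 38.866 13.037]
stick1 0.49 [424. 197. 429. 207.] [  0.557  -0.393 -14.895  36.005  13.457]
stick1 0.4 [370. 204. 382. 212.] [ 0.537 -0.233 77.38  41.111 18.518]
stick1 0.37 [395. 198. 402. 208.] [ 0.563 -0.309 -6.654 43.437 18.152]
stick1 0.19 [248. 142. 359. 230.] [ 6.09000e-01  4.00000e-03 -8.15800e+01  3.40354e+02  2.70979e+02]
panel 0.56 [175. 192. 225. 235.] [  0.504   0.335  59.718 139.213 100.998]
tin 0.71 [248. 140. 357. 230.] [ 6.04000e-01  3.00000e-03 -8.10120e+01  3.29789e+02  2.63772e+02]
tin 0.62 [184. 139. 216. 171.] [  0.688   0.342  -2.834 106.13   85.991]
tape 0.97 [412. 149. 446. 177.] [  0.693  -0.405 -44.374 100.906  93.523]
glue 0.68 [388. 138. 404. 156.] [  0.729  -0.285 -37.564  78.312  49.587]
screwdriver 0.76 [253. 264. 264. 293.] [ 0.302  0.137  2.723 86.882 22.172]
screwdriver 0.69 [328. 179. 359. 220.] [  0.563  -0.121   8.438 119.305 102.931]
jig 0.84 [297.5 176.7] [[0.633 0.025 0.008]]
frame_seat 0.56 [283.7 178.8] [[0.621 0.069 0.022]]
magazine_floor 0.96 [340.2 195.9] [[ 0.571 -0.117  0.016]]
magazine_front 0.79 [344.6 217.1] [[ 0.5   -0.131  0.034]]
clamp_hinge 0.66 [284.  177.2] [[0.621 0.065 0.052]]
trigger_pad 0.51 [327.1 156.7] [[ 0.675 -0.068  0.115]]
grip 0.9 [345.2 154.2] [[ 0.684 -0.123  0.115]]
clamp_tip 0.61 [347.4 155.7] [[ 0.684 -0.131  0.1  ]]
```

```bash
python3 - <<'E'
from h import *
pose(); print(Rq(state()["tool_rot"]).as_matrix().round(2)); goto([0.5,-0.02,.30],90)
E
```

```text
t 0.9 pos [0.1563 0.6051 0.2483] jawyaw 75.52 tilt z [ 0.  0. -1.] F [ 0.   0.4 -0.1] g 1.004 j [ 1.2   0.05  1.61 -0.    1.48 -0.12]
[[-0.97  0.25  0.  ]
 [ 0.25  0.97  0.  ]
 [-0.    0.   -1.  ]]
delta(rows units, tool axes) [-16.3  -17.31  -1.72]
ang(units of 5deg) [ 0.   0.  -2.9]
```

```bash
python3 -m crank '[{"angular":[0,0,0],"delta_pos":[-0.9,-0.96,-0.1],"gripper":1},{"angular":[0,0,0],"delta_pos":[-0.9,-0.96,-0.1],"gripper":1},{"angular":[0,0,0],"delta_pos":[-0.9,-0.96,-0.1],"gripper":1},{"angular":[0,0,0],"delta_pos":[-0.9,-0.96,-0.1],"gripper":1},{"angular":[0,0,0],"delta_pos":[-0.9,-0.96,-0.1],"gripper":1},{"angular":[0,0,0],"delta_pos":[-0.9,-0.96,-0.1],"gripper":1},{"angular":[0,0,0],"delta_pos":[-0.9,-0.96,-0.1],"gripper":1},{"angular":[0,0,0],"delta_pos":[-0.9,-0.96,-0.1],"gripper":1},{"angular":[0,0,0],"delta_pos":[-0.9,-0.96,-0.1],"gripper":1},{"angular":[0,0,0],"delta_pos":[-0.9,-0.96,-0.1],"gripper":1},{"angular":[0,0,0],"delta_pos":[-0.9,-0.96,-0.1],"gripper":1},{"angular":[0,0,0],"delta_pos":[-0.9,-0.96,-0.1],"gripper":1}]'
python3 -m crank '[{"angular":[0,0,0],"delta_pos":[-0.9,-0.96,-0.1],"gripper":1},{"angular":[0,0,0],"delta_pos":[-0.9,-0.96,-0.1],"gripper":1},{"angular":[0,0,0],"delta_pos":[-0.9,-0.96,-0.1],"gripper":1},{"angular":[0,0,0],"delta_pos":[-0.9,-0.96,-0.1],"gripper":1},{"angular":[0,0,0],"delta_pos":[-0.9,-0.96,-0.1],"gripper":1},{"angular":[0,0,0],"delta_pos":[-0.9,-0.96,-0.1],"gripper":1},{"angular":[0,0,-1],"delta_pos":[0,0,0],"gripper":1},{"angular":[0,0,-1],"delta_pos":[0,0,0],"gripper":1},{"angular":[0,0,-0.9],"delta_pos":[0,0,0],"gripper":1},{"angular":[0,0,0],"delta_pos":[0,0,0],"gripper":1},{"angular":[0,0,0],"delta_pos":[0,0,0],"gripper":1}]'
python3 - <<'E'
from h import *
pose(); st,im=snap("wrist","b1")
for t,z in (("jig",.008),("frame_seat",.022),("magazine_floor",.016),("magazine_front",.034),("clamp_hinge",.052),("trigger_pad",.115),("grip",.115),("clamp_tip",.1)):
    for r in landmark_of("wrist",t)[:2]: print(t,round(r["conf"],2),np.round(r["pixel"],1),unproj("wrist",r["pixel"],z,st).round(3))
E
```

```text
time: 2.4
tool_pos: [0.384, 0.1883, 0.2847]
tool_rot: [0.0, 0.126, 0.992, 0.0]
contact_force: [0.0, 0.8, -1.5]
gripper_width: 1.002
time: 3.78
tool_pos: [0.4972, -0.0183, 0.3024]
tool_rot: [0.0, 0.0, 1.0, -0.0]
contact_force: [-1.6, 0.6, -0.0]
gripper_width: 1.003
t 3.77 pos [ 0.4972 -0.0183  0.3024] jawyaw 89.95 tilt z [ 0. -0. -1.] F [-1.6  0.6 -0. ] g 1.003 j [-0.19 -0.29  1.83 -0.    1.59 -1.76]
jig 0.7 [343.9 251.3] [[0.632 0.016 0.008]]
frame_seat 0.55 [381.5 251.1] [[0.625 0.069 0.022]]
magazine_floor 0.63 [251.6 213.8] [[ 0.569 -0.116  0.016]]
magazine_front 0.98 [235.9 169.2] [[ 0.502 -0.128  0.034]]
clamp_hinge 0.79 [377.2 194.8] [[0.531 0.053 0.052]]
trigger_pad 0.92 [273.4 322.6] [[ 0.673 -0.076  0.115]]
trigger_pad 0.31 [379.8 251.8] [[0.579 0.047 0.115]]
grip 0.88 [239.4 326.7] [[ 0.679 -0.117  0.115]]
clamp_tip 0.61 [388.1 164.1] [[0.483 0.053 0.1  ]]
```

View pics/b1.png

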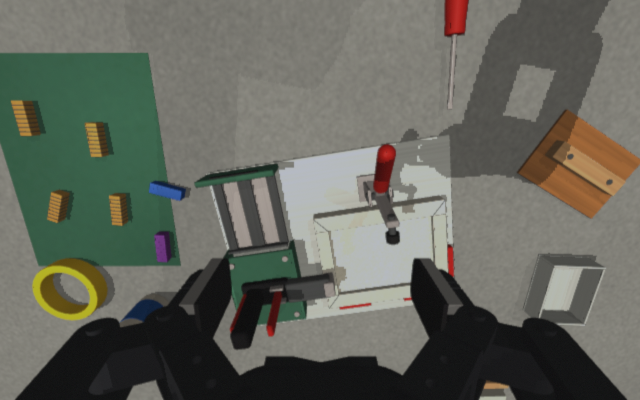

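```bash
python3 - <<'E'
from h import *
im=cv2.imread("pics/b1.png");c=im[150:340,170:470];cv2.imwrite("pics/b1c.png",cv2.resize(c,None,fx=2.6,fy=2.6,interpolation=cv2.INTER_CUBIC))
grab_frame("wrist");st=state()
for t,z in (("stick1",.008),("panel",.005)):
    for r in silhouettes("wrist",t)[:8]:
        m=r["mask"];b=im[m].mean(0)[::-1]
        print(t,round(r["conf"],2),np.round(r["bbox"]),np.round(maskpose("wrist",m,z,st),3),"rgb",b.round())
E
```

```text
stick1 0.87 [109. 192. 128. 225.] [ 0.565 -0.308 -5.446 49.207 23.9  ] rgb [120.  94.  50.]
stick1 0.82 [ 86. 123. 110. 156.] [ 0.467 -0.318 -0.446 44.818 26.085] rgb [121.  99.  53.]
stick1 0.67 [148. 183. 184. 202.] [ 0.537 -0.234 72.633 49.166 20.784] rgb [ 44.  74. 128.]
stick1 0.63 [ 11.  99.  41. 135.] [ 0.44  -0.404 -0.364 43.099 27.465] rgb [118.  91.  48.]
stick1 0.63 [ 45. 189.  70. 219.] [  0.56   -0.393 -20.152  51.262  25.638] rgb [115.  89.  48.]
panel 0.91 [517. 111. 639. 219.] [  0.505   0.337  60.682 144.156  99.793] rgb [136.  94.  57.]
```

View pics/b1c.png

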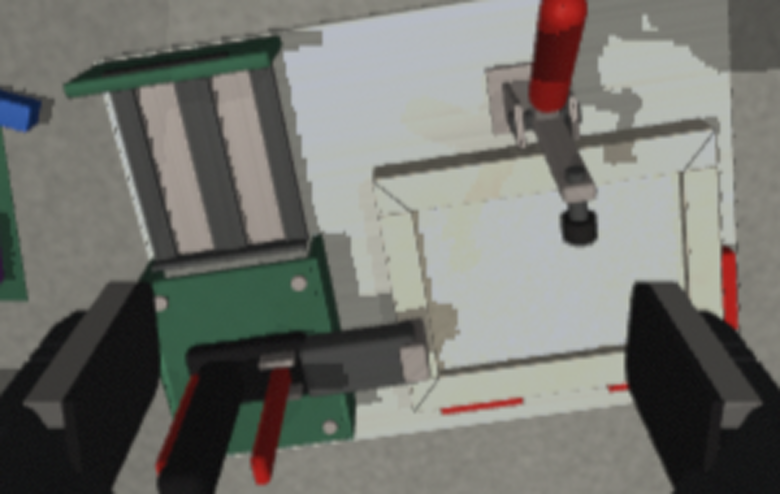

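```bash
python3 -m crank '[{"angular":[0,0,0],"delta_pos":[-0.2,-0.85,0.85],"gripper":1},{"angular":[0,0,0],"delta_pos":[-0.2,-0.85,0.85],"gripper":1},{"angular":[0,0,0],"delta_pos":[-0.2,-0.85,0.85],"gripper":1},{"angular":[0,0,0],"delta_pos":[-0.2,-0.85,0.85],"gripper":0.5},{"angular":[0,0,0],"delta_pos":[0,0,0],"gripper":0.5},{"angular":[0,0,0],"delta_pos":[0,0,0],"gripper":0.5}]'
python3 - <<'E'
from h import *
pose(); st,im=snap("wrist","b2")
for t,z in (("jig",.008),("frame_seat",.022),("magazine_floor",.016),("magazine_front",.034),("clamp_hinge",.052),("trigger_pad",.115),("grip",.115)):
    for r in landmark_of("wrist",t)[:2]: print(t,round(r["conf"],2),np.round(r["pixel"],1),unproj("wrist",r["pixel"],z,st).round(4))
E
```

```text
time: 5.12
tool_pos: [0.5215, -0.12, 0.2011]
tool_rot: [0.0, -0.0, 1.0, 0.0]
contact_force: [0.8, -0.7, -0.1]
gripper_width: 0.497
t 5.12 pos [ 0.5215 -0.12    0.2011] jawyaw 90.02 tilt z [ 0.001  0.    -1.   ] F [ 0.8 -0.7 -0.1] g 0.497 j [-0.37 -0.13  1.87  0.    1.4  -1.94]
jig 0.98 [439.2 271.1] [[0.6306 0.0172 0.008 ]]
frame_seat 0.6 [491.  274.4] [[0.6265 0.0691 0.022 ]]
magazine_floor 0.68 [325.8 222.1] [[ 0.5665 -0.1145  0.016 ]]
magazine_front 0.86 [316.  166.6] [[ 0.5027 -0.1245  0.034 ]]
magazine_front 0.47 [435.4 273.8] [[0.6186 0.0023 0.034 ]]
clamp_hinge 0.75 [508.8 198.7] [[0.5291 0.0537 0.052 ]]
trigger_pad 0.65 [576.1 156.6] [[0.4794 0.0542 0.115 ]]
trigger_pad 0.61 [149.8 217.7] [[ 0.5239 -0.244   0.115 ]]
```

View pics/b2.png

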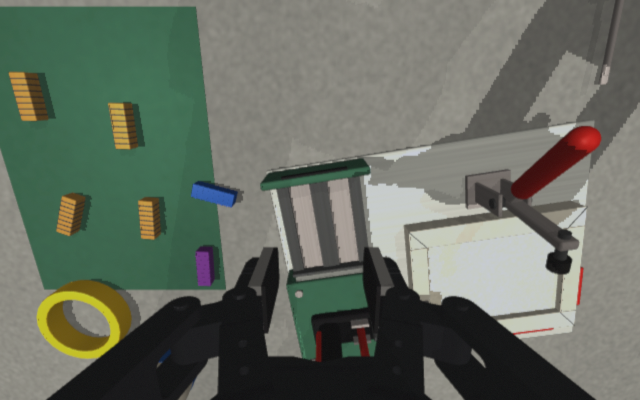

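```bash
python3 - <<'E'
from h import *
im=cv2.imread("pics/b2.png");c=im[145:345,250:400];cv2.imwrite("pics/b2c.png",cv2.resize(c,None,fx=4,fy=3,interpolation=cv2.INTER_CUBIC)) 
c=im[110:350,390:610];cv2.imwrite("pics/b2d.png",cv2.resize(c,None,fx=2.5,fy=2.5,interpolation=cv2.INTER_CUBIC)) 
E
```

```text
(no output)
```

View pics/b2c.png

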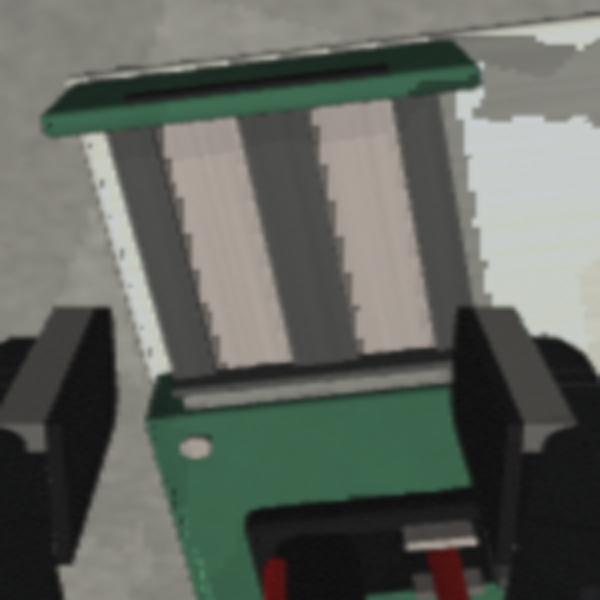

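View pics/b2d.png

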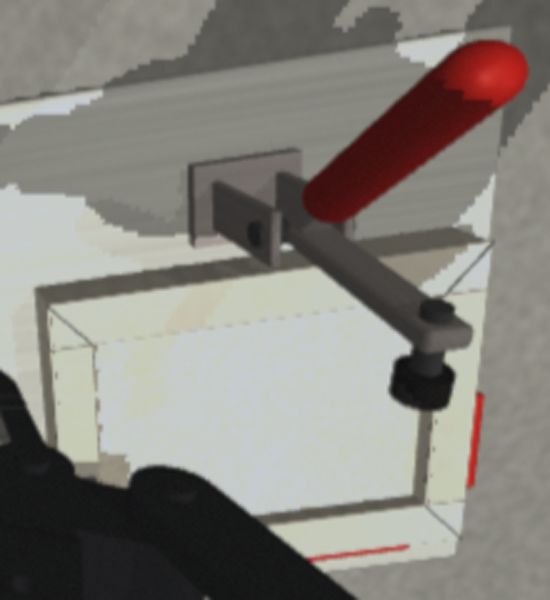

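```bash
cat > fit.py <<'E'
from h import *
from scipy.optimize import least_squares
def jl(p,P):
    c,s=np.cos(p[2]),np.sin(p[2]);P=np.asarray(P,float);return np.c_[p[0]+c*P[:,0]-s*P[:,1],p[1]+s*P[:,0]+c*P[:,1],P[:,2]]
E
python3 - <<'E'
from fit import *
st=state()
A=lambda u,v:(250+u/4,145+v/3)
B=lambda u,v:(390+u/2.5,110+v/2.5)
# (pixel, (x or None,y or None,z, moves_with_drawer))
obs=[(A(240,118),None,-.134,.020,0),(A(292,362),None,-.134,.020,0),(A(310,110),None,-.116,.02,0),(A(360,355),None,-.116,.02,0),
(A(180,390),.051,None,.028,1),(A(450,366),.051,None,.028,1),(A(152,420),-.038,None,.041,0),(A(450,388),-.038,None,.041,0),
(A(45,132),-.054,-.175,.057,1),(A(480,85),-.054,-.075,.057,1),
(B(50,308),-.073,-.04,.03,0),(B(492,243),-.073,.14,.03,0),(B(458,540),.073,.14,.03,0),(B(95,345),-.052,-.022,.03,0),(B(427,505),.052,.122,.03,0)]
def f(p):
    r=[]
    c,s=np.cos(p[2]),np.sin(p[2])
    for px,x,y,z,m in obs:
        W=unproj("wrist",px,z,st)[0];d=W[:2]-p[:2];j=np.array([c*d[0]+s*d[1],-s*d[0]+c*d[1]])
        if x is not None:r.append(j[0]-x-m*p[3])
        if y is not None:r.append(j[1]-y)
    return np.array(r)
s=least_squares(f,[.63,.017,.14,-.09],loss="soft_l1",f_scale=.002)
print(s.x.round(4),np.degrees(s.x[2]));print((f(s.x)*1000).round(1))
E
```

```text
[ 0.638   0.0219  0.1556 -0.0926] 8.916422633472491
[ 0.7 -0.4  0.7  0.6  0.9  2.5  0.4 -0.2 -1.9  0.6 -1.1 -1.4  1.2  1.
  0.1 -1.6 -0.4 -2.2 -0.   0.5 -1.1  0.3]
```

```bash
cat >> fit.py <<'E'
from scipy.optimize import minimize
def boxfit(n,mask,dims,z0,init,st):
    cor=np.array([[i*dims[0]/2,j*dims[1]/2,z0+k*dims[2]] for i in(-1,1) for j in(-1,1) for k in(0,1)])
    def cost(p):
        P=jl([p[0],p[1],p[2]],cor);u=(proj(n,P,st)*8).astype(np.int32)
        h=cv2.convexHull(u.reshape(-1,1,2).astype(np.int32))
        m=np.zeros(mask.shape,np.uint8);cv2.fillConvexPoly(m,h,255,cv2.LINE_AA,3);m=m/255.
        return 1-np.minimum(m,mask).sum()/np.maximum(m,mask).sum()
    r=minimize(cost,init,method="Nelder-Mead",options=dict(initial_simplex=np.array(init)+np.array([[0,0,0],[.004,0,0],[0,.004,0],[0,0,.1]]),maxiter=150))
    return r.x,1-r.fun
def sticks(cam,st=None,im=None):
    st=st or state();im=grab_frame(cam) if im is None else im
    out=[]
    for r in silhouettes(cam,"stick1"):
        if r["conf"]<.25: continue
        m=r["mask"];rgb=im[m].mean(0)
        if rgb[0]<rgb[2]*1.5 or rgb[1]<rgb[2]*1.2: continue
        g=maskpose(cam,m,.008,st)
        p,iou=boxfit(cam,m,(.044,.015,.015),0.001,[g[0],g[1],np.radians(g[2])],st)
        print(cam,round(r["conf"],2),np.round(r["bbox"]),p[:2].round(4),"yaw",np.degrees(p[2]).round(1),"iou",round(iou,2));out.append(p)
    return out
E
python3 - <<'E'
from fit import *
sticks("wrist")
E
```

```text
wrist 0.96 [139. 197. 160. 238.] [ 0.5645 -0.307 ] yaw -8.5 iou 0.86
wrist 0.92 [111. 103. 140. 151.] [ 0.4667 -0.3167] yaw 0.1 iou 0.89
wrist 0.89 [ 60. 192.  88. 236.] [ 0.5605 -0.3925] yaw -26.3 iou 0.87
wrist 0.68 [  8.  69.  46. 120.] [ 0.4394 -0.4031] yaw -3.7 iou 0.84
```

```bash
python3 - <<'E'
from h import *
goto([.55,-.307,.13],81.5)
E
```

```text
delta(rows units, tool axes) [-0.95 -6.23  2.35]
ang(units of 5deg) [-0.    0.    1.71]
```

```bash
python3 -m crank '[{"angular":[0,0,0],"delta_pos":[-0.14,-0.89,0.33],"gripper":0.5},{"angular":[0,0,0],"delta_pos":[-0.14,-0.89,0.33],"gripper":0.5},{"angular":[0,0,0],"delta_pos":[-0.14,-0.89,0.33],"gripper":0.5},{"angular":[0,0,0],"delta_pos":[-0.14,-0.89,0.33],"gripper":0.5},{"angular":[0,0,0],"delta_pos":[-0.14,-0.89,0.33],"gripper":0.5},{"angular":[0,0,0],"delta_pos":[-0.14,-0.89,0.33],"gripper":0.5},{"angular":[0,0,0.85],"delta_pos":[-0.14,-0.89,0.33],"gripper":0.5},{"angular":[0,0,0.85],"delta_pos":[0,0,0],"gripper":0.5},{"angular":[0,0,0],"delta_pos":[0,0,0],"gripper":0.5}]'
python3 - <<'E'
from fit import *
pose();st,im=snap("wrist","c1");sticks("wrist",st,im)
E
```

```text
time: 6.75
tool_pos: [0.5506, -0.3075, 0.1307]
tool_rot: [-0.0, 0.074, 0.997, 0.0]
contact_force: [-0.3, -0.3, -0.3]
gripper_width: 0.499
t 6.75 pos [ 0.5506 -0.3075  0.1307] jawyaw 81.54 tilt z [-0.  0. -1.] F [-0.3 -0.3 -0.3] g 0.499 j [-0.63  0.16  1.7   0.    1.28 -2.05]
wrist 0.97 [146.  42. 194. 110.] [ 0.4401 -0.4032] yaw -0.5 iou 0.93
wrist 0.94 [314. 188. 334. 241.] [ 0.565  -0.3078] yaw -6.1 iou 0.89
wrist 0.8 [212. 198. 240. 250.] [ 0.5607 -0.3928] yaw -26.0 iou 0.85
wrist 0.61 [281.  66. 309. 129.] [ 0.4674 -0.3172] yaw -2.0 iou 0.91
```

View pics/c1.png

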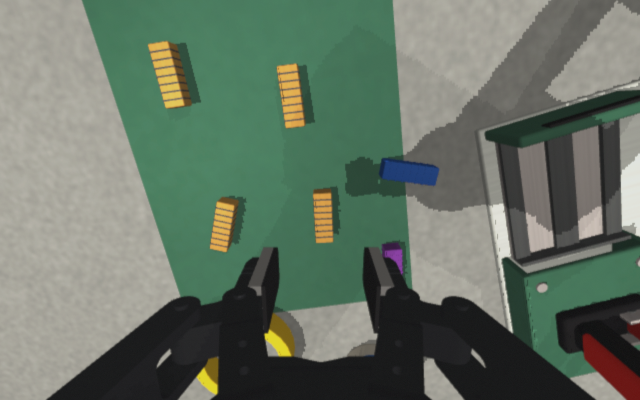

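```bash
python3 - <<'E'
from h import *
goto([.565,-.3078,.024],83); print(unproj("wrist",[393,258],.008))
E
```

```text
delta(rows units, tool axes) [-0.47  0.05  3.57]
ang(units of 5deg) [-0.    0.   -0.28]
[[ 0.61431858 -0.25138953  0.008     ]]
```

```bash
python3 -m crank '[{"angular":[0,0,-0.28],"delta_pos":[-0.47,0.05,0.6],"gripper":0.4},{"angular":[0,0,0],"delta_pos":[0,0,0.9],"gripper":0.4},{"angular":[0,0,0],"delta_pos":[0,0,0.9],"gripper":0.4},{"angular":[0,0,0],"delta_pos":[0,0,0.7],"gripper":0.4},{"angular":[0,0,0],"delta_pos":[0,0,0.47],"gripper":0.4},{"angular":[0,0,0],"delta_pos":[0,0,0],"gripper":0.4}]'
python3 -m crank '[{"angular":[0,0,0],"delta_pos":[0,0,0],"gripper":0},{"angular":[0,0,0],"delta_pos":[0,0,0],"gripper":0},{"angular":[0,0,0],"delta_pos":[0,0,0],"gripper":0},{"angular":[0,0,0],"delta_pos":[0,0,-0.5],"gripper":0},{"angular":[0,0,0],"delta_pos":[0,0,-1],"gripper":0},{"angular":[0,0,0],"delta_pos":[0,0,-1],"gripper":0},{"angular":[0,0,0],"delta_pos":[0,0,-0.5],"gripper":0}]'
python3 - <<'E'
from fit import *
pose();st,im=snap("wrist","c2")
p=[.638,.0219,.1556];a=-.0926
print(jl(p,[[a+.026,-.145,.04],[a-.026,-.145,.04],[a+.026,-.105,.04],[a-.026,-.105,.04]]).round(4))
T=jl(p,[[a+.026,-.145,.1]])[0];goto(T,98.9)
E
```

```text
time: 7.6
tool_pos: [0.5642, -0.3073, 0.0228]
tool_rot: [-0.001, 0.062, 0.998, 0.001]
contact_force: [0.5, -0.0, 0.4]
gripper_width: 0.398
time: 8.48
tool_pos: [0.5658, -0.3085, 0.117]
tool_rot: [0.002, 0.062, 0.998, -0.001]
contact_force: [-0.1, 0.7, -0.5]
gripper_width: 0.151
t 8.47 pos [ 0.5658 -0.3085  0.117 ] jawyaw 82.92 tilt z [ 0.003 -0.002 -1.   ] F [-0.1  0.7 -0.5] g 0.151 j [-0.61  0.21  1.67 -0.    1.26 -2.06]
[[ 0.5947 -0.1317  0.04  ]
 [ 0.5433 -0.1397  0.04  ]
 [ 0.5885 -0.0922  0.04  ]
 [ 0.5371 -0.1002  0.04  ]]
delta(rows units, tool axes) [-0.2   5.98  0.6 ]
ang(units of 5deg) [-0.04  0.05 -3.2 ]
```

View pics/c2.png

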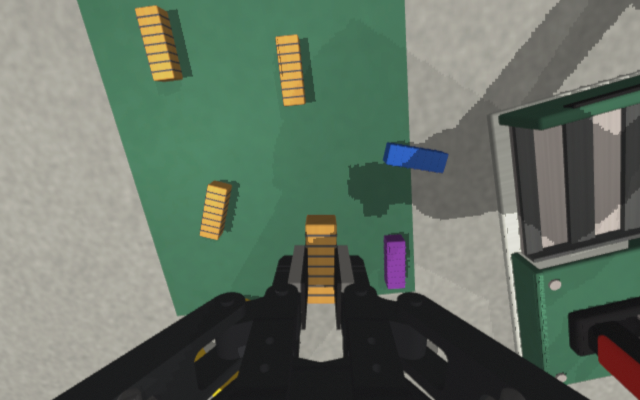

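```bash
python3 - <<'E'
from fit import *
st=state();Rt=Rq(st["tool_rot"]).as_matrix()
for q in ([.022,0,.0068],[.022,0,.0218],[-.022,0,.0068],[-.022,0,.0218]): print(q,proj("wrist",st["tool_pos"]+Rt@np.array(q),st))
E
python3 -m crank '[{"angular":[0,0,0],"delta_pos":[0,0.4,-0.2],"gripper":0},{"angular":[0,0,0],"delta_pos":[0,0.8,0],"gripper":0},{"angular":[0,0,0],"delta_pos":[0,0.8,0],"gripper":0},{"angular":[0,0,0],"delta_pos":[0,0.8,0],"gripper":0},{"angular":[0,0,0],"delta_pos":[0,0.8,0],"gripper":0},{"angular":[0,0,-0.8],"delta_pos":[0,0.8,0],"gripper":0},{"angular":[0,0,-0.8],"delta_pos":[0,0.8,0],"gripper":0},{"angular":[0,0,-0.8],"delta_pos":[0,0.5,0],"gripper":0},{"angular":[0,0,-0.8],"delta_pos":[0,0,0],"gripper":0},{"angular":[0,0,0],"delta_pos":[0,0,0],"gripper":0},{"angular":[0,0,0],"delta_pos":[0,0,0],"gripper":0}]'
python3 - <<'E'
from fit import *
pose();st,im=snap("wrist","c3");goto([.5947,-.1317,.08],98.9)
E
```

```text
[0.022, 0, 0.0068] [[320.37219041 229.24789332]]
[0.022, 0, 0.0218] [[320.41947554 217.6618272 ]]
[-0.022, 0, 0.0068] [[320.43785858 310.32936054]]
[-0.022, 0, 0.0218] [[320.47592458 292.85370462]]
time: 9.9
tool_pos: [0.5822, -0.1375, 0.1199]
tool_rot: [-0.0, -0.077, 0.997, -0.0]
contact_force: [0.6, -0.1, -1.5]
gripper_width: 0.148
t 9.9 pos [ 0.5822 -0.1375  0.1199] jawyaw 98.88 tilt z [-0. -0. -1.] F [ 0.6 -0.1 -1.5] g 0.148 j [-0.36  0.1   1.78 -0.    1.26 -2.08]
delta(rows units, tool axes) [-0.44  0.13  1.33]
ang(units of 5deg) [-0.    0.   -0.01]
```

View pics/c3.png

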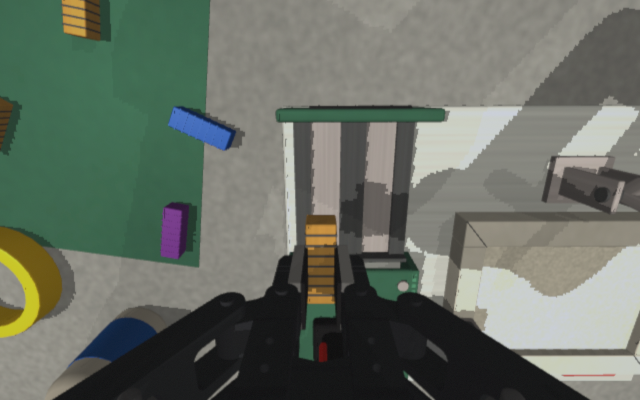

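```bash
python3 -m crank '[{"angular":[0,0,0],"delta_pos":[-0.44,0.13,0.3],"gripper":0},{"angular":[0,0,0],"delta_pos":[0,0,0.8],"gripper":0},{"angular":[0,0,0],"delta_pos":[0,0,0.23],"gripper":0},{"angular":[0,0,0],"delta_pos":[0,0,0],"gripper":0},{"angular":[0,0,0],"delta_pos":[0,0,0],"gripper":0}]'
python3 - <<'E'
from fit import *
pose();st,im=snap("wrist","c4");cv2.imwrite("pics/c4c.png",cv2.resize(im[60:300,200:460,::-1],None,fx=2.5,fy=2.5,interpolation=cv2.INTER_CUBIC));goto([.5947,-.1317,.0395],98.9)
E
```

```text
time: 10.58
tool_pos: [0.5953, -0.1322, 0.0808]
tool_rot: [0.001, -0.078, 0.997, -0.0]
contact_force: [-0.9, -0.0, -0.1]
gripper_width: 0.151
t 10.57 pos [ 0.5953 -0.1322  0.0808] jawyaw 98.91 tilt z [ 0.001 -0.    -1.   ] F [-0.9 -0.  -0.1] g 0.151 j [-0.34  0.17  1.78  0.    1.19 -2.07]
delta(rows units, tool axes) [0.02 0.02 1.38]
ang(units of 5deg) [-0.01  0.02  0.  ]
```

View pics/c4c.png

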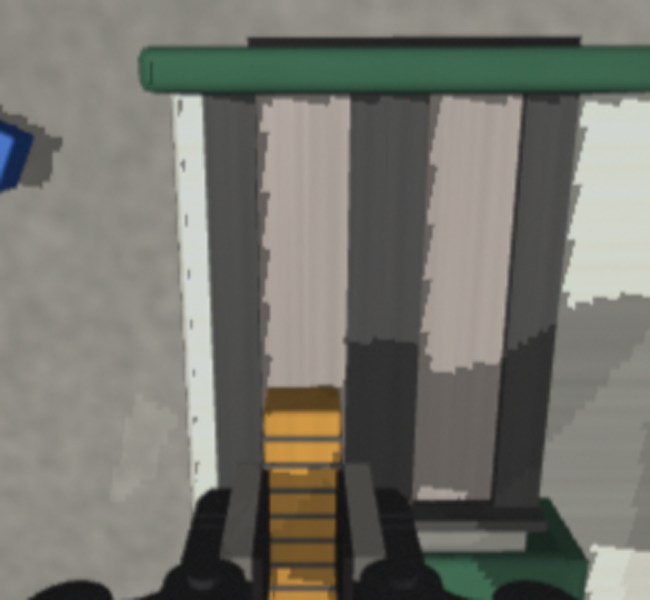

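```bash
python3 -m crank '[{"angular":[0,0,0],"delta_pos":[0,0,0.6],"gripper":0},{"angular":[0,0,0],"delta_pos":[0,0,0.5],"gripper":0},{"angular":[0,0,0],"delta_pos":[0,0,0.25],"gripper":0},{"angular":[0,0,0],"delta_pos":[0,0,0],"gripper":0}]'
python3 -m crank '[{"angular":[0,0,0],"delta_pos":[0,0,0],"gripper":0.3},{"angular":[0,0,0],"delta_pos":[0,0,0],"gripper":0.3},{"angular":[0,0,0],"delta_pos":[0,0,-0.6],"gripper":0.3},{"angular":[0,0,0],"delta_pos":[0,0,-1],"gripper":0.3},{"angular":[0,0,0],"delta_pos":[0.5,0,-1],"gripper":0.3},{"angular":[0,0,0],"delta_pos":[0,0,0],"gripper":0.3}]'
python3 - <<'E'
from fit import *
pose();st,im=snap("wrist","c5");
E
```

```text
time: 11.12
tool_pos: [0.5965, -0.1312, 0.0413]
tool_rot: [0.002, -0.078, 0.997, 0.001]
contact_force: [-0.1, 5.7, 9.0]
gripper_width: 0.149
time: 11.88
tool_pos: [0.5815, -0.1353, 0.1217]
tool_rot: [0.003, -0.077, 0.997, -0.001]
contact_force: [0.6, -0.1, 0.1]
gripper_width: 0.302
t 11.88 pos [ 0.5815 -0.1353  0.1217] jawyaw 98.89 tilt z [ 0.006 -0.002 -1.   ] F [ 0.6 -0.1  0.1] g 0.302 j [-0.35  0.09  1.79 -0.    1.25 -2.08]
```

View pics/c5.png

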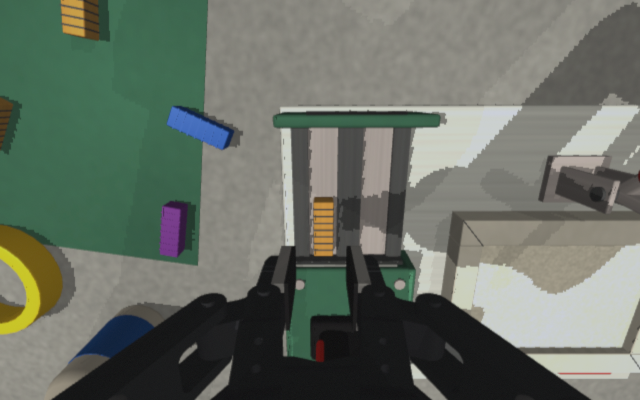

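```bash
python3 - <<'E'
from fit import *
im=cv2.imread("pics/c5.png");cv2.imwrite("pics/c5c.png",cv2.resize(im[100:290,260:450],None,fx=3.1,fy=3.1,interpolation=cv2.INTER_CUBIC))
E
```

```text
(no output)
```

View pics/c5c.png

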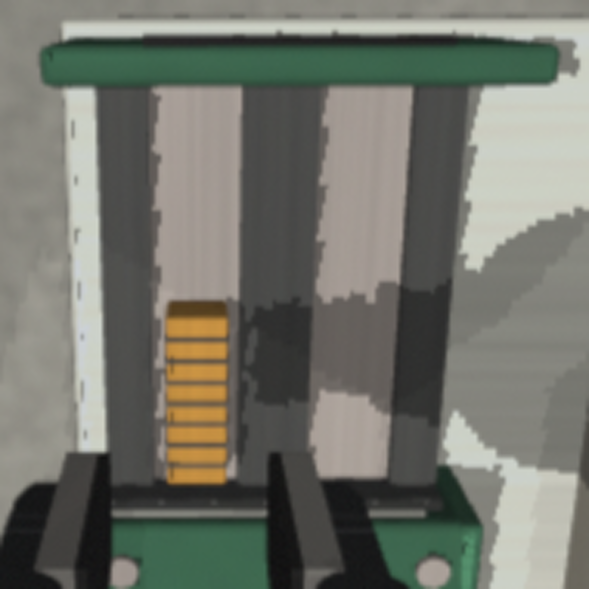

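```bash
cat >> fit.py <<'E'
JP=[.638,.0219,.1556]
def tojig(W): 
    c,s=np.cos(JP[2]),np.sin(JP[2]);d=np.atleast_2d(W)[:,:2]-JP[:2];return np.c_[c*d[:,0]+s*d[:,1],-s*d[:,0]+c*d[:,1]]
def pj(px,z,st): return tojig(unproj("wrist",px,z,st)).round(4)
E
python3 - <<'E'
from fit import *
st=state();f=lambda u,v:(260+u/3.1,100+v/3.1)
print("plate inner top",pj([f(45,86),f(300,86),f(555,85)],.057,st))
print("backwall front top",pj([f(120,500),f(420,500)],.028,st))
print("housing edge",pj([f(120,518),f(420,518)],.041,st))
print("stick top corners near",pj([f(167,315),f(227,315)],.031,st),pj([f(167,483),f(227,483)],.031,st))
print("mid rib",pj([f(242,100),f(240,480)],.02,st),pj([f(322,100),f(310,480)],.02,st))
print("plate corner base z8",pj([f(63,25)],.008,st))
E
```

```text
plate inner top [[-0.1439 -0.1731]
 [-0.1439 -0.1247]
 [-0.144  -0.0763]]
backwall front top [[-0.0397 -0.1633]
 [-0.0398 -0.0877]]
housing edge [[-0.0421 -0.1623]
 [-0.0421 -0.0909]]
stick top corners near [[-0.0897 -0.151 ]
 [-0.0897 -0.137 ]] [[-0.0461 -0.1513]
 [-0.0461 -0.1365]]
mid rib [[-0.1378 -0.1337]
 [-0.0412 -0.1327]] [[-0.1378 -0.1154]
 [-0.0412 -0.1145]]
plate corner base z8 [[-0.154  -0.1755]]
```

```bash
python3 - <<'E'
from fit import *
print(jl(JP,[[-.116,-.145,.04],[-.068,-.105,.04],[-.116,-.105,.04]]).round(4))
goto([.46,-.317,.13],89)
E
```

```text
[[ 0.5459 -0.1393  0.04  ]
 [ 0.5871 -0.0924  0.04  ]
 [ 0.5397 -0.0998  0.04  ]]
delta(rows units, tool axes) [ 4.91 -5.38 -0.35]
ang(units of 5deg) [-0.02  0.04  1.98]
```

```bash
python3 -m crank '[{"angular":[0,0,0],"delta_pos":[0.7,-0.77,-0.05],"gripper":0.4},{"angular":[0,0,0],"delta_pos":[0.7,-0.77,-0.05],"gripper":0.4},{"angular":[0,0,0],"delta_pos":[0.7,-0.77,-0.05],"gripper":0.4},{"angular":[0,0,0],"delta_pos":[0.7,-0.77,-0.05],"gripper":0.4},{"angular":[0,0,0],"delta_pos":[0.7,-0.77,-0.05],"gripper":0.4},{"angular":[0,0,0],"delta_pos":[0.7,-0.77,-0.05],"gripper":0.4},{"angular":[0,0,1],"delta_pos":[0.7,-0.77,-0.05],"gripper":0.4},{"angular":[0,0,0.98],"delta_pos":[0,0,0],"gripper":0.4},{"angular":[0,0,0],"delta_pos":[0,0,0],"gripper":0.4},{"angular":[0,0,0],"delta_pos":[0,0,0],"gripper":0.4}]'
python3 - <<'E'
from fit import *
pose();st,im=snap("wrist","d1");sticks("wrist",st,im)
E
```

```text
time: 13.18
tool_pos: [0.4595, -0.3163, 0.1272]
tool_rot: [-0.0, 0.008, 1.0, 0.0]
contact_force: [0.1, 0.1, 0.5]
gripper_width: 0.404
t 13.18 pos [ 0.4595 -0.3163  0.1272] jawyaw 89.11 tilt z [-0.001  0.001 -1.   ] F [0.1 0.1 0.5] g 0.404 j [-0.74  0.    1.88  0.    1.27 -2.29]
wrist 0.96 [195. 152. 230. 209.] [ 0.4391 -0.4035] yaw -1.5 iou 0.88
wrist 0.85 [513. 322. 541. 358.] [ 0.6001 -0.1198] yaw 30.1 iou 0.6
wrist 0.61 [314. 182. 335. 238.] [ 0.4674 -0.3173] yaw -0.9 iou 0.92
wrist 0.45 [238. 279. 248. 290.] [ 0.5494 -0.3988] yaw -24.8 iou 0.04
```

View pics/d1.png

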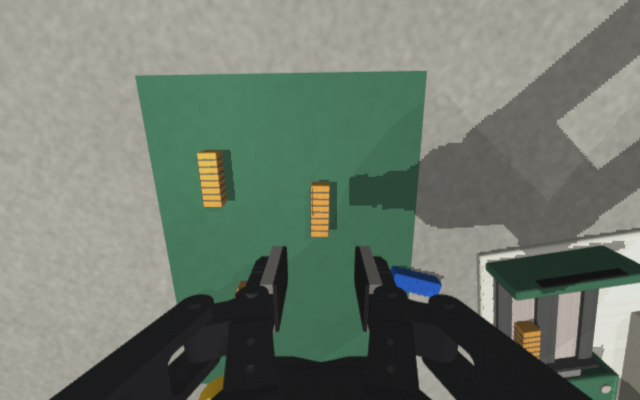

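```bash
python3 -m crank '[{"angular":[0,0,0],"delta_pos":[-0.26,-0.03,0.75],"gripper":0.4},{"angular":[0,0,0],"delta_pos":[0,0,1],"gripper":0.4},{"angular":[0,0,0],"delta_pos":[0,0,1],"gripper":0.4},{"angular":[0,0,0],"delta_pos":[0,0,0.7],"gripper":0.4},{"angular":[0,0,0],"delta_pos":[0,0,0],"gripper":0.4},{"angular":[0,0,0],"delta_pos":[0,0,0],"gripper":0.3}]'
python3 -m crank '[{"angular":[0,0,0],"delta_pos":[0,0,0],"gripper":0},{"angular":[0,0,0],"delta_pos":[0,0,0],"gripper":0},{"angular":[0,0,0],"delta_pos":[0,0,0],"gripper":0},{"angular":[0,0,0],"delta_pos":[0,0,-0.5],"gripper":0},{"angular":[0,0,0],"delta_pos":[0,0,-1],"gripper":0},{"angular":[0,0,0],"delta_pos":[0,0,-1],"gripper":0},{"angular":[0,0,0],"delta_pos":[0,0,-0.6],"gripper":0},{"angular":[0,0,0],"delta_pos":[0,0,0],"gripper":0}]'
python3 - <<'E'
from fit import *
pose();st,im=snap("wrist","d2");goto([.5459,-.1393,.12],98.9)
E
```

```text
time: 14.02
tool_pos: [0.4681, -0.3182, 0.0254]
tool_rot: [0.001, 0.008, 1.0, -0.0]
contact_force: [0.7, -0.1, 1.0]
gripper_width: 0.297
time: 15.02
tool_pos: [0.4682, -0.3186, 0.1194]
tool_rot: [0.001, 0.009, 1.0, -0.001]
contact_force: [-0.5, -0.3, -0.7]
gripper_width: 0.147
t 15.03 pos [ 0.4682 -0.3186  0.1194] jawyaw 89.01 tilt z [ 0.003 -0.002 -1.   ] F [-0.5 -0.3 -0.7] g 0.147 j [-0.73  0.03  1.86 -0.    1.25 -2.28]
delta(rows units, tool axes) [-2.51  6.   -0.08]
ang(units of 5deg) [-0.01  0.01 -1.98]
```

View pics/d2.png

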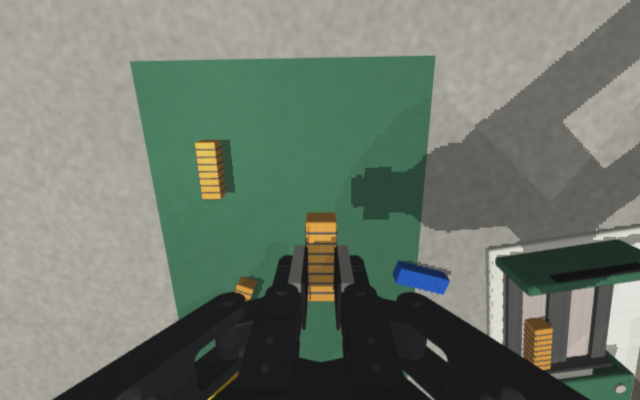

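```bash
python3 -m crank '[{"angular":[0,0,0],"delta_pos":[-0.3,0.75,0],"gripper":0},{"angular":[0,0,0],"delta_pos":[-0.32,0.75,0],"gripper":0},{"angular":[0,0,0],"delta_pos":[-0.32,0.75,0],"gripper":0},{"angular":[0,0,0],"delta_pos":[-0.32,0.75,0],"gripper":0},{"angular":[0,0,0],"delta_pos":[-0.32,0.75,0],"gripper":0},{"angular":[0,0,0],"delta_pos":[-0.32,0.75,0],"gripper":0},{"angular":[0,0,0],"delta_pos":[-0.32,0.75,0],"gripper":0},{"angular":[0,0,-1],"delta_pos":[-0.31,0.75,0],"gripper":0},{"angular":[0,0,-0.98],"delta_pos":[0,0,0],"gripper":0},{"angular":[0,0,0],"delta_pos":[0,0,0.6],"gripper":0},{"angular":[0,0,0],"delta_pos":[0,0,0.6],"gripper":0},{"angular":[0,0,0],"delta_pos":[0,0,0],"gripper":0}]'
python3 - <<'E'
from fit import *
pose();st,im=snap("wrist","d3");cv2.imwrite("pics/d3c.png",cv2.resize(im[60:300,200:460,::-1],None,fx=2.5,fy=2.5,interpolation=cv2.INTER_CUBIC));goto([.5459,-.1393,.0415],98.9)
E
```

```text
time: 16.58
tool_pos: [0.5439, -0.1386, 0.0777]
tool_rot: [-0.003, -0.077, 0.997, 0.001]
contact_force: [0.4, 0.1, 0.0]
gripper_width: 0.146
t 16.57 pos [ 0.5439 -0.1386  0.0777] jawyaw 98.84 tilt z [-0.006  0.003 -1.   ] F [0.4 0.1 0. ] g 0.146 j [-0.38  0.08  1.89 -0.    1.18 -2.11]
delta(rows units, tool axes) [-0.03 -0.02  1.26]
ang(units of 5deg) [ 0.02 -0.04 -0.01]
```

View pics/d3c.png

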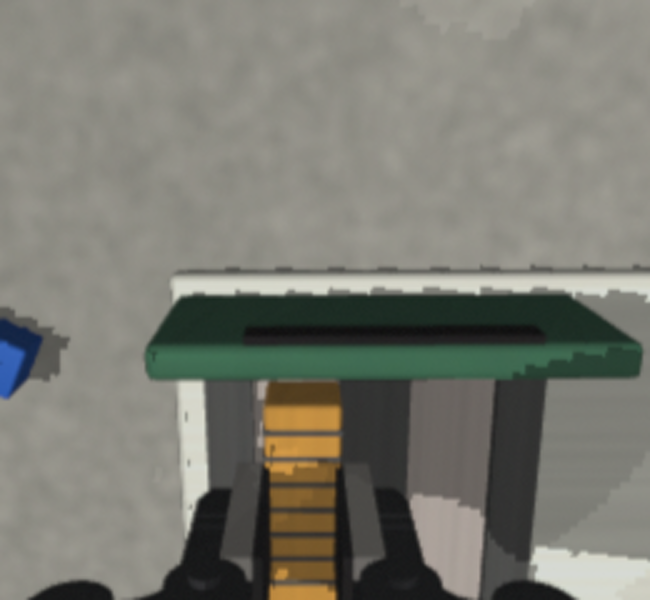

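```bash
python3 -m crank '[{"angular":[0,0,0],"delta_pos":[0,0,0.6],"gripper":0},{"angular":[0,0,0],"delta_pos":[0,0,0.45],"gripper":0},{"angular":[0,0,0],"delta_pos":[0,0,0.15],"gripper":0},{"angular":[0,0,0],"delta_pos":[0,0,0],"gripper":0}]'
python3 -m crank '[{"angular":[0,0,0],"delta_pos":[0,0,0],"gripper":0.3},{"angular":[0,0,0],"delta_pos":[0,0,0],"gripper":0.3},{"angular":[0,0,0],"delta_pos":[0,0,-0.6],"gripper":0.3},{"angular":[0,0,0],"delta_pos":[0,0,-1],"gripper":0.3},{"angular":[0,0,0],"delta_pos":[0,0,-1],"gripper":0.3},{"angular":[0,0,0],"delta_pos":[0,0,0],"gripper":0.3}]'
python3 - <<'E'
from fit import *
pose();st,im=snap("wrist","d4");cv2.imwrite("pics/d4c.png",cv2.resize(im[60:300,200:460,::-1],None,fx=2.5,fy=2.5,interpolation=cv2.INTER_CUBIC));goto([.439,-.4035,.13],88)
E
```

```text
time: 17.12
tool_pos: [0.5461, -0.1391, 0.0449]
tool_rot: [-0.0, -0.078, 0.997, 0.0]
contact_force: [0.2, -0.1, -0.7]
gripper_width: 0.149
time: 17.88
tool_pos: [0.549, -0.1402, 0.1283]
tool_rot: [0.004, -0.078, 0.997, -0.002]
contact_force: [-0.4, 0.3, -0.6]
gripper_width: 0.295
t 17.88 pos [ 0.549  -0.1402  0.1283] jawyaw 98.92 tilt z [ 0.008 -0.003 -1.   ] F [-0.4  0.3 -0.6] g 0.295 j [-0.38  0.01  1.86 -0.    1.26 -2.11]
delta(rows units, tool axes) [ 4.94 -8.13 -0.13]
ang(units of 5deg) [-0.02  0.05  2.18]
```

View pics/d4c.png

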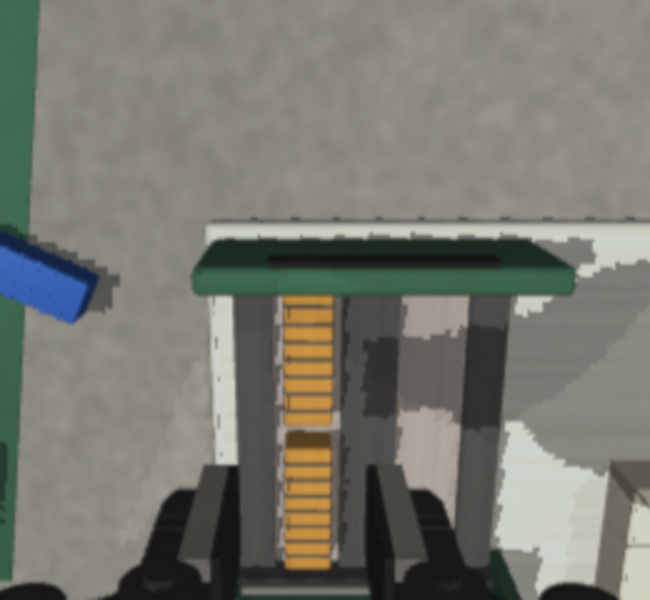

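```bash
python3 -m crank '[{"angular":[0,0,0],"delta_pos":[0.55,-0.9,0],"gripper":0.4},{"angular":[0,0,0],"delta_pos":[0.55,-0.9,0],"gripper":0.4},{"angular":[0,0,0],"delta_pos":[0.55,-0.9,0],"gripper":0.4},{"angular":[0,0,0],"delta_pos":[0.55,-0.9,0],"gripper":0.4},{"angular":[0,0,0],"delta_pos":[0.55,-0.9,0],"gripper":0.4},{"angular":[0,0,0],"delta_pos":[0.55,-0.9,0],"gripper":0.4},{"angular":[0,0,0],"delta_pos":[0.55,-0.9,0],"gripper":0.4},{"angular":[0,0,0],"delta_pos":[0.55,-0.9,0],"gripper":0.4},{"angular":[0,0,1.1e0],"delta_pos":[0.54,-0.93,0],"gripper":0.4}]' | tail -1
python3 -m crank '[{"angular":[0,0,0],"delta_pos":[0.55,-0.9,0],"gripper":0.4},{"angular":[0,0,0],"delta_pos":[0.55,-0.9,0],"gripper":0.4},{"angular":[0,0,0],"delta_pos":[0.55,-0.9,0],"gripper":0.4},{"angular":[0,0,0],"delta_pos":[0.55,-0.9,0],"gripper":0.4},{"angular":[0,0,0],"delta_pos":[0.55,-0.9,0],"gripper":0.4},{"angular":[0,0,0],"delta_pos":[0.55,-0.9,0],"gripper":0.4},{"angular":[0,0,0],"delta_pos":[0.55,-0.9,0],"gripper":0.4},{"angular":[0,0,0],"delta_pos":[0.55,-0.9,0],"gripper":0.4},{"angular":[0,0,1],"delta_pos":[0.54,-0.93,0],"gripper":0.4},{"angular":[0,0,1],"delta_pos":[0,0,0],"gripper":0.4},{"angular":[0,0,0.18],"delta_pos":[0,0,0],"gripper":0.4},{"angular":[0,0,0],"delta_pos":[0,0,0],"gripper":0.4}]'
python3 - <<'E'
from fit import *
pose();st,im=snap("wrist","e1");sticks("wrist",st,im)
E
```

```text
time: 19.42
tool_pos: [0.4376, -0.4024, 0.1227]
tool_rot: [-0.0, 0.017, 1.0, 0.001]
contact_force: [0.1, 0.1, -0.2]
gripper_width: 0.4
t 19.43 pos [ 0.4376 -0.4024  0.1227] jawyaw 88.1 tilt z [-0.001  0.001 -1.   ] F [ 0.1  0.1 -0.2] g 0.4 j [-0.87  0.09  1.79  0.    1.26 -2.41]
wrist 0.89 [605. 338. 640. 390.] [ 0.6117 -0.1146] yaw 9.0 iou 0.93
wrist 0.76 [307. 176. 332. 233.] [ 0.4399 -0.4038] yaw -1.9 iou 0.9
wrist 0.7 [318. 303. 352. 353.] [ 0.5593 -0.3938] yaw -19.9 iou 0.87
wrist 0.61 [613. 311. 640. 347.] [ 0.579  -0.1137] yaw 49.6 iou 0.75refused, turn out of range in row 9
```

View pics/e1.png

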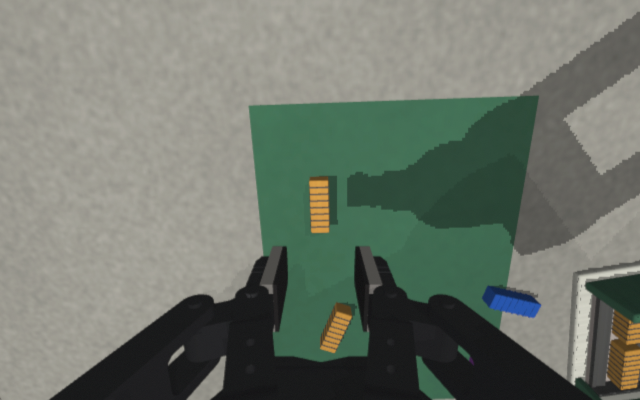

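```bash
python3 -m crank '[{"angular":[0,0,0],"delta_pos":[-0.08,-0.04,0.7],"gripper":0.4},{"angular":[0,0,0],"delta_pos":[0,0,1],"gripper":0.4},{"angular":[0,0,0],"delta_pos":[0,0,1],"gripper":0.4},{"angular":[0,0,0],"delta_pos":[0,0,0.6],"gripper":0.4},{"angular":[0,0,0],"delta_pos":[0,0,0],"gripper":0.4},{"angular":[0,0,0],"delta_pos":[0,0,0],"gripper":0.3}]'
python3 -m crank '[{"angular":[0,0,0],"delta_pos":[0,0,0],"gripper":0},{"angular":[0,0,0],"delta_pos":[0,0,0],"gripper":0},{"angular":[0,0,0],"delta_pos":[0,0,0],"gripper":0},{"angular":[0,0,0],"delta_pos":[0,0,-0.5],"gripper":0},{"angular":[0,0,0],"delta_pos":[0,0,-1],"gripper":0},{"angular":[0,0,0],"delta_pos":[0,0,-1],"gripper":0},{"angular":[0,0,0],"delta_pos":[0,0,-0.6],"gripper":0},{"angular":[0,0,0],"delta_pos":[0,0,0],"gripper":0}]'
python3 - <<'E'
from fit import *
pose();st,im=snap("wrist","e2");goto([.5861,-.0930,.12],98.9)
E
```

```text
time: 20.27
tool_pos: [0.4407, -0.405, 0.0254]
tool_rot: [0.001, 0.017, 1.0, -0.001]
contact_force: [0.2, -0.3, 0.9]
gripper_width: 0.298
time: 21.28
tool_pos: [0.4408, -0.4052, 0.1194]
tool_rot: [0.001, 0.017, 1.0, -0.001]
contact_force: [0.6, 0.3, -1.1]
gripper_width: 0.15
t 21.27 pos [ 0.4408 -0.4052  0.1194] jawyaw 88.02 tilt z [ 0.002 -0.003 -1.   ] F [ 0.6  0.3 -1.1] g 0.15 j [-0.87  0.1   1.79 -0.    1.25 -2.4 ]
delta(rows units, tool axes) [-4.5  10.54 -0.08]
ang(units of 5deg) [-0.    0.   -2.18]
```

View pics/e2.png

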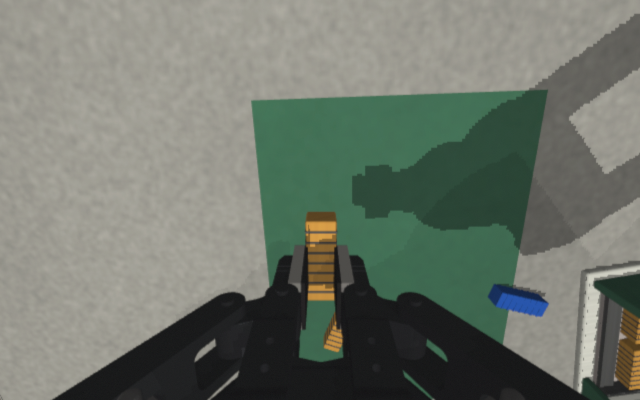

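```bash
python3 -m crank '[{"angular":[0,0,0],"delta_pos":[-0.4,0.96,0],"gripper":0},{"angular":[0,0,0],"delta_pos":[-0.41,0.96,0],"gripper":0},{"angular":[0,0,0],"delta_pos":[-0.41,0.96,0],"gripper":0},{"angular":[0,0,0],"delta_pos":[-0.41,0.96,0],"gripper":0},{"angular":[0,0,0],"delta_pos":[-0.41,0.96,0],"gripper":0},{"angular":[0,0,0],"delta_pos":[-0.41,0.96,0],"gripper":0},{"angular":[0,0,0],"delta_pos":[-0.41,0.96,0],"gripper":0},{"angular":[0,0,0],"delta_pos":[-0.41,0.96,0],"gripper":0},{"angular":[0,0,0],"delta_pos":[-0.41,0.96,0],"gripper":0},{"angular":[0,0,0],"delta_pos":[-0.41,0.96,0],"gripper":0},{"angular":[0,0,0],"delta_pos":[-0.41,0.94,0],"gripper":0}]'
python3 -m crank '[{"angular":[0,0,-1],"delta_pos":[0,0,0],"gripper":0},{"angular":[0,0,-1],"delta_pos":[0,0,0.5],"gripper":0},{"angular":[0,0,-0.18],"delta_pos":[0,0,0.7],"gripper":0},{"angular":[0,0,0],"delta_pos":[0,0,0],"gripper":0},{"angular":[0,0,0],"delta_pos":[0,0,0],"gripper":0}]'
python3 - <<'E'
from fit import *
pose();st,im=snap("wrist","e3");cv2.imwrite("pics/e3c.png",cv2.resize(im[60:300,200:460,::-1],None,fx=2.5,fy=2.5,interpolation=cv2.INTER_CUBIC));goto([.5861,-.093,.0415],98.9)
E
```

```text
time: 22.7
tool_pos: [0.5851, -0.0918, 0.1152]
tool_rot: [-0.002, 0.017, 1.0, 0.0]
contact_force: [-0.3, -0.0, -0.2]
gripper_width: 0.147
time: 23.32
tool_pos: [0.5857, -0.0931, 0.0809]
tool_rot: [-0.0, -0.077, 0.997, 0.0]
contact_force: [0.2, -0.5, 0.0]
gripper_width: 0.151
t 23.32 pos [ 0.5857 -0.0931  0.0809] jawyaw 98.86 tilt z [-0.001  0.    -1.   ] F [ 0.2 -0.5  0. ] g 0.151 j [-0.28  0.14  1.82 -0.    1.19 -2.01]
delta(rows units, tool axes) [0.   0.01 1.34]
ang(units of 5deg) [-0.  0. -0.]
```

View pics/e3c.png

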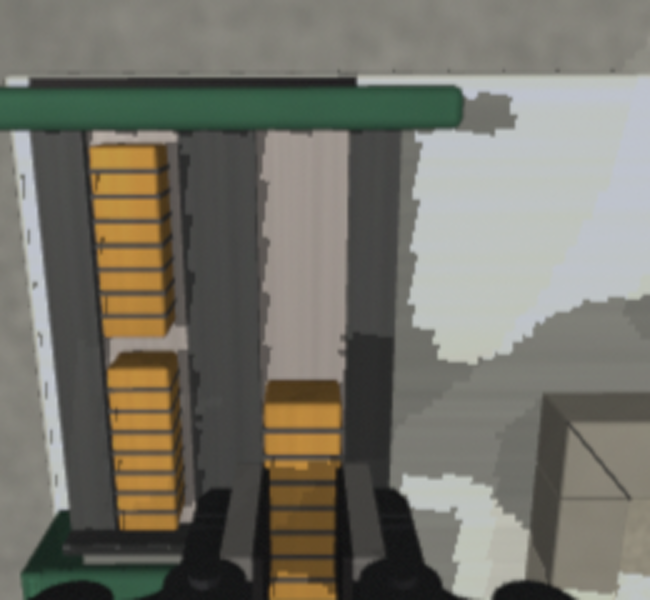

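```bash
python3 -m crank '[{"angular":[0,0,0],"delta_pos":[0,0,0.6],"gripper":0},{"angular":[0,0,0],"delta_pos":[0,0,0.45],"gripper":0},{"angular":[0,0,0],"delta_pos":[0,0,0.27],"gripper":0},{"angular":[0,0,0],"delta_pos":[0,0,0],"gripper":0}]'
python3 -m crank '[{"angular":[0,0,0],"delta_pos":[0,0,0],"gripper":0.26},{"angular":[0,0,0],"delta_pos":[0,0,0],"gripper":0.26},{"angular":[0,0,0],"delta_pos":[0,0,-0.6],"gripper":0.26},{"angular":[0,0,0],"delta_pos":[0,0,-1],"gripper":0.3},{"angular":[0,0,0],"delta_pos":[0,0,-1],"gripper":0.3},{"angular":[0,0,0],"delta_pos":[0,0,0],"gripper":0.3}]'
python3 - <<'E'
from fit import *
pose();st,im=snap("wrist","e4");cv2.imwrite("pics/e4c.png",cv2.resize(im[60:300,200:460,::-1],None,fx=2.5,fy=2.5,interpolation=cv2.INTER_CUBIC));goto([.548,-.392,.13],65)
E
```

```text
time: 23.88
tool_pos: [0.5869, -0.0929, 0.0423]
tool_rot: [0.001, -0.078, 0.997, 0.0]
contact_force: [1.5, 1.7, 1.5]
gripper_width: 0.15
time: 24.62
tool_pos: [0.5885, -0.0938, 0.1245]
tool_rot: [0.004, -0.078, 0.997, -0.001]
contact_force: [0.1, 0.9, 0.2]
gripper_width: 0.3
t 24.62 pos [ 0.5885 -0.0938  0.1245] jawyaw 98.92 tilt z [ 0.007 -0.002 -1.   ] F [0.1 0.9 0.2] g 0.3 j [-0.28  0.09  1.79 -0.    1.26 -2.01]
delta(rows units, tool axes) [ 2.83 -9.63 -0.25]
ang(units of 5deg) [-0.01  0.05  6.78]
```

View pics/e4c.png

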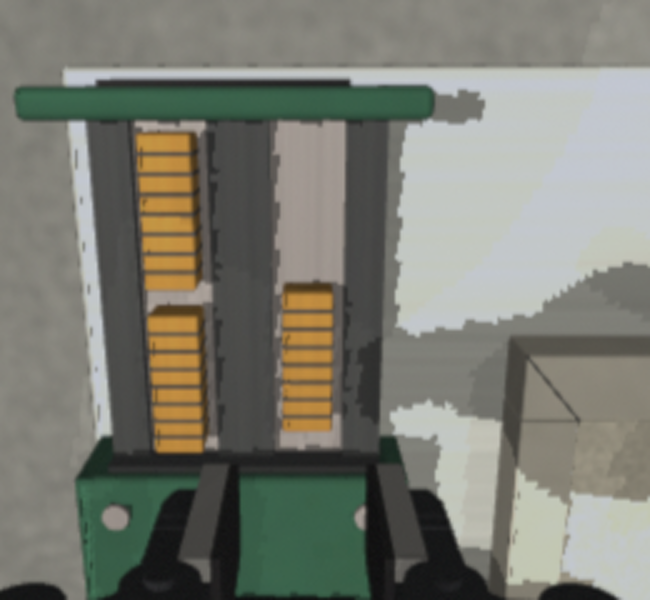

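```bash
python3 - <<'E'
from fit import *
st=state();f=lambda u,v:(200+u/2.5,60+v/2.5)
print("near end top",pj([f(284,307),f(333,307)],.031,st),"plate",pj([f(300,119)],.057,st),"far end",pj([f(284,431)],.031,st),"left near",pj([f(140,150)],.031,st))
E
python3 -m crank '[{"angular":[0,0,0],"delta_pos":[0.28,-0.96,0],"gripper":0.4},{"angular":[0,0,0],"delta_pos":[0.28,-0.96,0],"gripper":0.4},{"angular":[0,0,0],"delta_pos":[0.28,-0.96,0],"gripper":0.4},{"angular":[0,0,0],"delta_pos":[0.28,-0.96,0],"gripper":0.4},{"angular":[0,0,0],"delta_pos":[0.28,-0.96,0],"gripper":0.4},{"angular":[0,0,0],"delta_pos":[0.28,-0.96,0],"gripper":0.4},{"angular":[0,0,0],"delta_pos":[0.28,-0.96,0],"gripper":0.4},{"angular":[0,0,0],"delta_pos":[0.28,-0.96,0],"gripper":0.4},{"angular":[0,0,0],"delta_pos":[0.28,-0.96,0],"gripper":0.4},{"angular":[0,0,0],"delta_pos":[0.28,-0.96,0],"gripper":0.4}]'
python3 -m crank '[{"angular":[0,0,1],"delta_pos":[0,0,0],"gripper":0.4},{"angular":[0,0,1],"delta_pos":[0,0,0],"gripper":0.4},{"angular":[0,0,1],"delta_pos":[0,0,0],"gripper":0.4},{"angular":[0,0,1],"delta_pos":[0,0,0],"gripper":0.4},{"angular":[0,0,1],"delta_pos":[0,0,0],"gripper":0.4},{"angular":[0,0,1],"delta_pos":[0,0,0],"gripper":0.4},{"angular":[0,0,0.78],"delta_pos":[0,0,0],"gripper":0.4},{"angular":[0,0,0],"delta_pos":[0,0,0],"gripper":0.4},{"angular":[0,0,0],"delta_pos":[0,0,0],"gripper":0.4}]'
python3 - <<'E'
from fit import *
pose();st,im=snap("wrist","f1");p=sticks("wrist",st,im)
E
```

```text
near end top [[-0.0902 -0.1112]
 [-0.0902 -0.0972]] plate [[-0.1424 -0.1065]] far end [[-0.0516 -0.1115]] left near [[-0.1339 -0.1497]]
time: 25.92
tool_pos: [0.5466, -0.3909, 0.118]
tool_rot: [-0.001, -0.078, 0.997, 0.001]
contact_force: [-0.5, 0.2, 0.2]
gripper_width: 0.396
time: 27.05
tool_pos: [0.5472, -0.3903, 0.1189]
tool_rot: [-0.001, 0.216, 0.976, 0.0]
contact_force: [0.2, 0.4, -0.6]
gripper_width: 0.402
t 27.05 pos [ 0.5472 -0.3903  0.1189] jawyaw 65.07 tilt z [-0.001  0.001 -1.   ] F [ 0.2  0.4 -0.6] g 0.402 j [-0.73  0.27  1.6  -0.    1.28 -1.87]
wrist 0.62 [313. 189. 338. 248.] [ 0.5604 -0.3929] yaw -23.3 iou 0.89
```

View pics/f1.png

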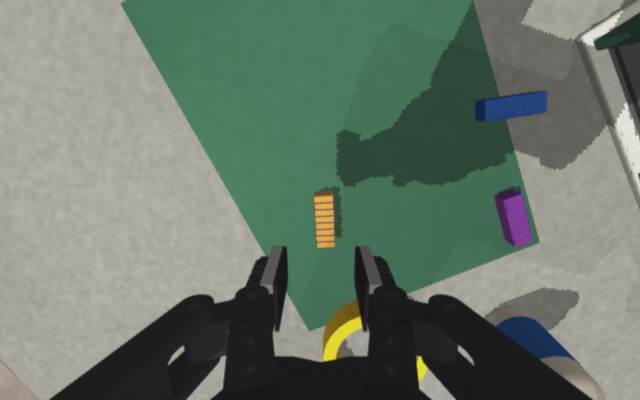

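```bash
python3 - <<'E'
from fit import *
goto([.5604,-.3929,.0240],66)
E
```

```text
delta(rows units, tool axes) [-0.43  0.11  3.18]
ang(units of 5deg) [ 0.   -0.01 -0.19]
```

```bash
python3 -m crank '[{"angular":[0,0,-0.19],"delta_pos":[-0.43,0.11,0.6],"gripper":0.4},{"angular":[0,0,0],"delta_pos":[0,0,1],"gripper":0.4},{"angular":[0,0,0],"delta_pos":[0,0,1],"gripper":0.4},{"angular":[0,0,0],"delta_pos":[0,0,0.57],"gripper":0.4},{"angular":[0,0,0],"delta_pos":[0,0,0],"gripper":0.4},{"angular":[0,0,0],"delta_pos":[0,0,0],"gripper":0.3}]'
python3 -m crank '[{"angular":[0,0,0],"delta_pos":[0,0,0],"gripper":0},{"angular":[0,0,0],"delta_pos":[0,0,0],"gripper":0},{"angular":[0,0,0],"delta_pos":[0,0,0],"gripper":0},{"angular":[0,0,0],"delta_pos":[0,0,-0.5],"gripper":0},{"angular":[0,0,0],"delta_pos":[0,0,-1],"gripper":0},{"angular":[0,0,0],"delta_pos":[0,0,-1],"gripper":0},{"angular":[0,0,0],"delta_pos":[0,0,-0.6],"gripper":0},{"angular":[0,0,0],"delta_pos":[0,0,0],"gripper":0}]'
python3 - <<'E'
from fit import *
pose();st,im=snap("wrist","f2");print(jl(JP,[[-.117,-.105,.12]]));goto(jl(JP,[[-.117,-.105,.12]])[0],98.9)
E
```

```text
time: 27.9
tool_pos: [0.5615, -0.3938, 0.0263]
tool_rot: [0.001, 0.208, 0.978, -0.001]
contact_force: [0.4, -0.3, -0.8]
gripper_width: 0.299
time: 28.9
tool_pos: [0.5616, -0.3938, 0.12]
tool_rot: [0.002, 0.208, 0.978, -0.001]
contact_force: [-0.3, -0.1, -0.3]
gripper_width: 0.146
t 28.9 pos [ 0.5616 -0.3938  0.12  ] jawyaw 65.97 tilt z [ 0.003 -0.002 -1.   ] F [-0.3 -0.1 -0.3] g 0.146 j [-0.72  0.29  1.56  0.    1.28 -1.87]
[[ 0.53868566 -0.09996329  0.12      ]]
delta(rows units, tool axes) [ 4.65  8.62 -0.07]
ang(units of 5deg) [-0.    0.01 -6.59]
```

View pics/f2.png

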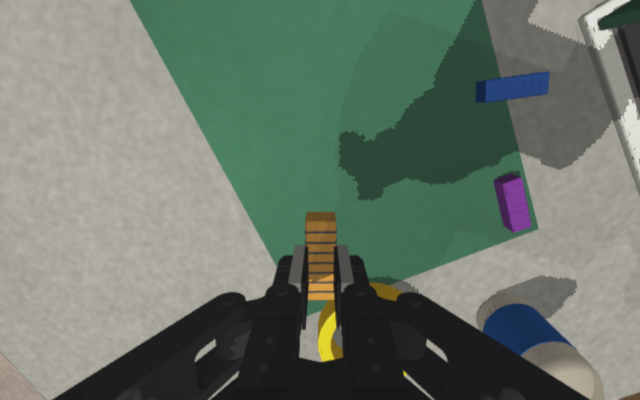

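```bash
python3 -m crank '[{"angular":[0,0,0],"delta_pos":[0.46,0.86,0],"gripper":0},{"angular":[0,0,0],"delta_pos":[0.46,0.86,0],"gripper":0},{"angular":[0,0,0],"delta_pos":[0.46,0.86,0],"gripper":0},{"angular":[0,0,0],"delta_pos":[0.46,0.86,0],"gripper":0},{"angular":[0,0,0],"delta_pos":[0.46,0.86,0],"gripper":0},{"angular":[0,0,0],"delta_pos":[0.46,0.86,0],"gripper":0},{"angular":[0,0,0],"delta_pos":[0.46,0.86,0],"gripper":0},{"angular":[0,0,0],"delta_pos":[0.47,0.86,0],"gripper":0},{"angular":[0,0,0],"delta_pos":[0.47,0.87,0],"gripper":0},{"angular":[0,0,0],"delta_pos":[0.47,0.87,0],"gripper":0}]'
python3 -m crank '[{"angular":[0,0,-1],"delta_pos":[0,0,0],"gripper":0},{"angular":[0,0,-1],"delta_pos":[0,0,0],"gripper":0},{"angular":[0,0,-1],"delta_pos":[0,0,0],"gripper":0},{"angular":[0,0,-1],"delta_pos":[0,0,0],"gripper":0},{"angular":[0,0,-1],"delta_pos":[0,0,0],"gripper":0},{"angular":[0,0,-1],"delta_pos":[0,0,0.5],"gripper":0},{"angular":[0,0,-0.59],"delta_pos":[0,0,0.7],"gripper":0},{"angular":[0,0,0],"delta_pos":[0,0,0],"gripper":0},{"angular":[0,0,0],"delta_pos":[0,0,0],"gripper":0}]'
python3 - <<'E'
from fit import *
pose();st,im=snap("wrist","f3");cv2.imwrite("pics/f3c.png",cv2.resize(im[60:300,200:460,::-1],None,fx=2.5,fy=2.5,interpolation=cv2.INTER_CUBIC));goto(jl(JP,[[-.117,-.105,.043]])[0],98.9)
E
```

```text
time: 30.2
tool_pos: [0.5378, -0.0989, 0.1157]
tool_rot: [-0.002, 0.208, 0.978, 0.0]
contact_force: [0.4, -0.2, -0.3]
gripper_width: 0.146
time: 31.32
tool_pos: [0.5387, -0.1002, 0.0813]
tool_rot: [-0.001, -0.077, 0.997, 0.0]
contact_force: [1.5, -0.0, -0.5]
gripper_width: 0.153
t 31.32 pos [ 0.5387 -0.1002  0.0813] jawyaw 98.87 tilt z [-0.002  0.    -1.   ] F [ 1.5 -0.  -0.5] g 0.153 j [-0.32  0.04  1.92 -0.    1.18 -2.05]
delta(rows units, tool axes) [0.01 0.01 1.3 ]
ang(units of 5deg) [ 0. -0. -0.]
```

View pics/f3c.png

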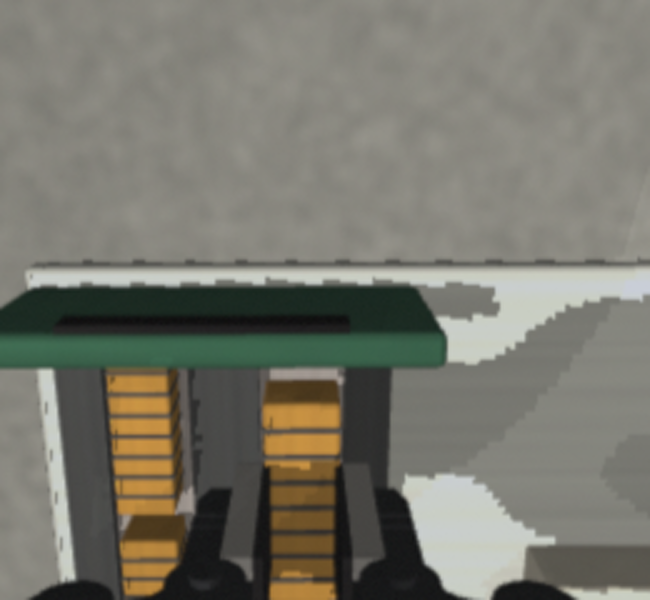

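```bash
python3 -m crank '[{"angular":[0,0,0],"delta_pos":[0,0,0.6],"gripper":0},{"angular":[0,0,0],"delta_pos":[0,0,0.45],"gripper":0},{"angular":[0,0,0],"delta_pos":[0,0,0.26],"gripper":0},{"angular":[0,0,0],"delta_pos":[0,0,0],"gripper":0}]'
python3 -m crank '[{"angular":[0,0,0],"delta_pos":[0,0,0],"gripper":0.26},{"angular":[0,0,0],"delta_pos":[0,0,0],"gripper":0.26},{"angular":[0,0,0],"delta_pos":[0,0,-0.6],"gripper":0.26},{"angular":[0,0,0],"delta_pos":[0,0,-1],"gripper":0.3},{"angular":[0,0,0],"delta_pos":[0,0,-1],"gripper":0.3},{"angular":[0,0,0],"delta_pos":[0,0,0],"gripper":0.3}]'
python3 - <<'E'
from fit import *
pose();st,im=snap("wrist","f4");cv2.imwrite("pics/f4c.png",cv2.resize(im[60:300,200:460,::-1],None,fx=2.5,fy=2.5,interpolation=cv2.INTER_CUBIC));
print(jl(JP,[[-.20,-.125,.06]])); goto(jl(JP,[[-.19,-.125,.06]])[0],98.9)
snap("side","f4s");snap("top","f4t")
E
```

```text
time: 31.88
tool_pos: [0.5402, -0.1001, 0.043]
tool_rot: [0.001, -0.078, 0.997, 0.0]
contact_force: [0.6, 2.8, 2.4]
gripper_width: 0.148
time: 32.62
tool_pos: [0.5416, -0.1012, 0.1249]
tool_rot: [0.004, -0.078, 0.997, -0.002]
contact_force: [-0.8, 0.1, -0.3]
gripper_width: 0.305
t 32.62 pos [ 0.5416 -0.1012  0.1249] jawyaw 98.91 tilt z [ 0.007 -0.003 -1.   ] F [-0.8  0.1 -0.3] g 0.305 j [-0.32 -0.02  1.9  -0.    1.25 -2.05]
[[ 0.45978786 -0.13258442  0.06      ]]
delta(rows units, tool axes) [ 2.49 -0.63  2.08]
ang(units of 5deg) [-0.02  0.04  0.  ]
```

View pics/f4c.png

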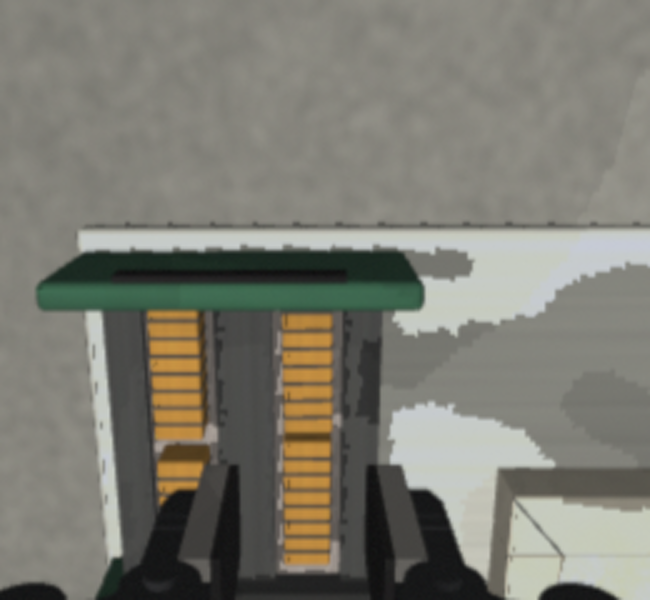

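View pics/f4s.png

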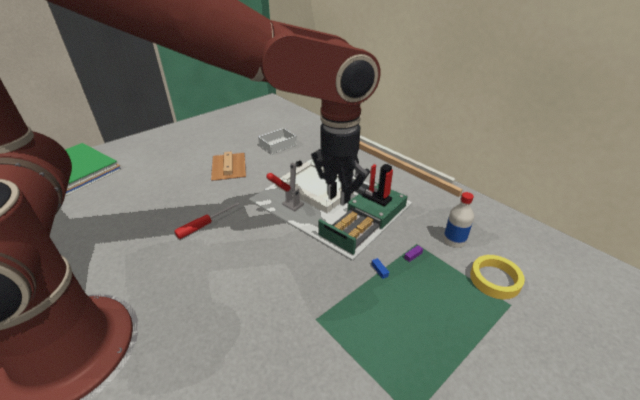

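```bash
python3 -m crank '[{"angular":[0,0,0],"delta_pos":[0.83,-0.21,0],"gripper":0},{"angular":[0,0,0],"delta_pos":[0.83,-0.21,0],"gripper":0},{"angular":[0,0,0],"delta_pos":[0.83,-0.21,0],"gripper":0},{"angular":[0,0,0],"delta_pos":[0,0,0.9],"gripper":0},{"angular":[0,0,0],"delta_pos":[0,0,0.9],"gripper":0},{"angular":[0,0,0],"delta_pos":[0,0,0.9],"gripper":0},{"angular":[0,0,0],"delta_pos":[0,0,0],"gripper":0},{"angular":[0,0,0],"delta_pos":[0,0,0],"gripper":0}]'
python3 - <<'E'
from fit import *
pose();st=state();print(tojig(st["tool_pos"]))
goto(jl(JP,[[-.175,-.125,.04]])[0],98.9);snap("wrist","g1")
E
```

```text
time: 33.78
tool_pos: [0.4683, -0.1306, 0.0396]
tool_rot: [-0.0, -0.078, 0.997, 0.0]
contact_force: [-0.2, 0.1, 1.1]
gripper_width: 0.0
t 33.77 pos [ 0.4683 -0.1306  0.0396] jawyaw 98.92 tilt z [-0.  0. -1.] F [-0.2  0.1  1.1] g 0.0 j [-0.43 -0.05  2.09 -0.    1.1  -2.15]
[[-0.19123607 -0.1243366 ]]
delta(rows units, tool axes) [-0.54 -0.02 -0.01]
ang(units of 5deg) [ 0. -0.  0.]
```

View pics/g1.png

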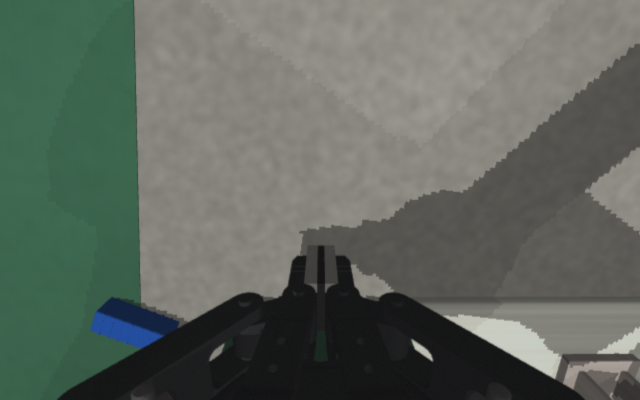

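```bash
python3 -m crank '[{"angular":[0,0,0],"delta_pos":[-0.5,0,0],"gripper":0},{"angular":[0,0,0],"delta_pos":[-0.35,0,0],"gripper":0},{"angular":[0,0,0],"delta_pos":[-0.35,0,0],"gripper":0},{"angular":[0,0,0],"delta_pos":[-0.35,0,0],"gripper":0}]'
python3 - <<'E'
from fit import *
pose();st=state();print(tojig(st["tool_pos"]))
E
python3 -m crank '[{"angular":[0,0,0],"delta_pos":[-0.35,0,0],"gripper":0},{"angular":[0,0,0],"delta_pos":[-0.35,0,0],"gripper":0},{"angular":[0,0,0],"delta_pos":[-0.35,0,0],"gripper":0},{"angular":[0,0,0],"delta_pos":[-0.35,0,0],"gripper":0},{"angular":[0,0,0],"delta_pos":[-0.35,0,0],"gripper":0}]'
python3 - <<'E'
from fit import *
pose();st=state();print(tojig(st["tool_pos"]))
E
```

```text
time: 34.33
tool_pos: [0.515, -0.1233, 0.0396]
tool_rot: [-0.0, -0.078, 0.997, -0.0]
contact_force: [-2.8, -0.7, 0.9]
gripper_width: -0.002
t 34.33 pos [ 0.515  -0.1233  0.0396] jawyaw 98.93 tilt z [-0. -0. -1.] F [-2.8 -0.7  0.9] g -0.002 j [-0.38  0.06  1.98 -0.    1.1  -2.1 ]
[[-0.14398852 -0.1243479 ]]
time: 34.95
tool_pos: [0.5668, -0.115, 0.0395]
tool_rot: [-0.0, -0.078, 0.997, 0.0]
contact_force: [-1.1, 0.3, 1.3]
gripper_width: -0.001
t 34.95 pos [ 0.5668 -0.115   0.0395] jawyaw 98.92 tilt z [-0.  0. -1.] F [-1.1  0.3  1.3] g -0.001 j [-0.33  0.16  1.87  0.    1.11 -2.06]
[[-0.09157061 -0.1242193 ]]
```

```bash
python3 -m crank '[{"angular":[0,0,0],"delta_pos":[-0.3,0,0],"gripper":0},{"angular":[0,0,0],"delta_pos":[-0.3,0,0],"gripper":0},{"angular":[0,0,0],"delta_pos":[-0.2,0,0],"gripper":0}]'
python3 -m crank '[{"angular":[0,0,0],"delta_pos":[-0.1,0,0],"gripper":0},{"angular":[0,0,0],"delta_pos":[0,0,0],"gripper":0}]'
python3 - <<'E'
from fit import *
pose();st=state();print(tojig(st["tool_pos"]));snap("side","g2")
im=cv2.imread("pics/g2.png");cv2.imwrite("pics/g2c.png",cv2.resize(im[140:270,240:440],None,fx=4,fy=4,interpolation=cv2.INTER_CUBIC))
E
```

```text
time: 35.33
tool_pos: [0.5903, -0.1113, 0.0394]
tool_rot: [-0.0, -0.078, 0.997, 0.0]
contact_force: [-1.7, -0.5, 1.3]
gripper_width: 0.002
time: 35.58
tool_pos: [0.5932, -0.1111, 0.0395]
tool_rot: [0.0, -0.078, 0.997, -0.0]
contact_force: [0.7, -0.5, -0.9]
gripper_width: 0.001
t 35.58 pos [ 0.5932 -0.1111  0.0395] jawyaw 98.92 tilt z [ 0.001 -0.    -1.   ] F [ 0.7 -0.5 -0.9] g 0.001 j [-0.31  0.22  1.81  0.    1.12 -2.03]
[[-0.06486914 -0.12446282]]
```

View pics/g2c.png

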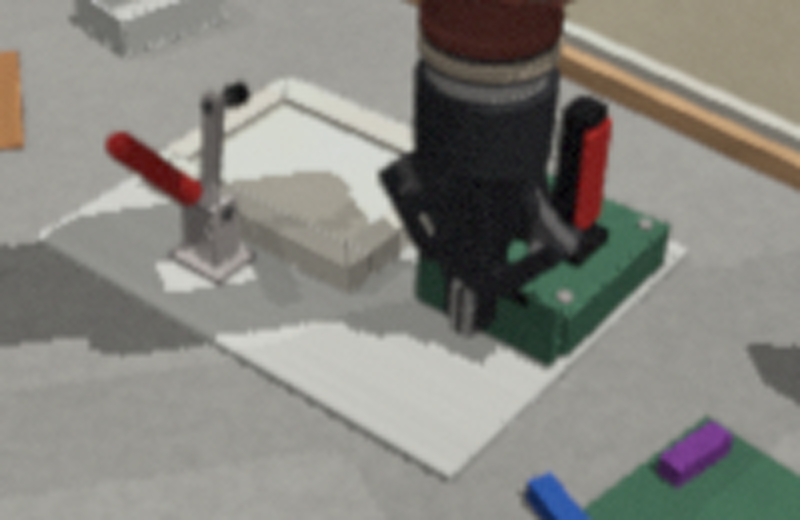

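```bash
python3 -m crank '[{"angular":[0,0,0],"delta_pos":[-0.1,0,0],"gripper":0},{"angular":[0,0,0],"delta_pos":[-0.1,0,0],"gripper":0},{"angular":[0,0,0],"delta_pos":[0,0,0],"gripper":0}]'
python3 -m crank '[{"angular":[0,0,0],"delta_pos":[-0.08,0,0],"gripper":0},{"angular":[0,0,0],"delta_pos":[0,0,0],"gripper":0}]'
python3 - <<'E'
from fit import *
pose();st=state();print(tojig(st["tool_pos"]))
E
```

```text
time: 36.0
tool_pos: [0.5991, -0.1101, 0.0395]
tool_rot: [0.0, -0.078, 0.997, -0.0]
contact_force: [-0.5, 0.4, 0.4]
gripper_width: 0.002
time: 36.25
tool_pos: [0.6008, -0.1098, 0.0394]
tool_rot: [-0.001, -0.078, 0.997, -0.0]
contact_force: [-3.7, -1.1, 1.5]
gripper_width: -0.003
t 36.25 pos [ 0.6008 -0.1098  0.0394] jawyaw 98.92 tilt z [-0.001 -0.    -1.   ] F [-3.7 -1.1  1.5] g -0.003 j [-0.3   0.23  1.79 -0.    1.12 -2.03]
[[-0.05713249 -0.12435675]]
```

```bash
python3 -m crank '[{"angular":[0,0,0],"delta_pos":[-0.08,0,0],"gripper":0},{"angular":[0,0,0],"delta_pos":[0,0,0],"gripper":0}]'
python3 -m crank '[{"angular":[0,0,0],"delta_pos":[-0.08,0,0],"gripper":0},{"angular":[0,0,0],"delta_pos":[0,0,0],"gripper":0}]'

```

```text
time: 36.5
tool_pos: [0.6009, -0.1098, 0.0395]
tool_rot: [-0.004, -0.078, 0.997, 0.0]
contact_force: [-13.8, -2.3, 9.1]
gripper_width: -0.005
time: 36.75
tool_pos: [0.6009, -0.1098, 0.0395]
tool_rot: [-0.007, -0.078, 0.997, 0.0]
contact_force: [-23.4, -3.1, 16.2]
gripper_width: -0.003
```

```bash
python3 -m crank '[{"angular":[0,0,0],"delta_pos":[0.3,0,0],"gripper":0},{"angular":[0,0,0],"delta_pos":[0.8,0,0],"gripper":0},{"angular":[0,0,0],"delta_pos":[0.8,0,-0.5],"gripper":0.3},{"angular":[0,0,0],"delta_pos":[0.5,0,-1],"gripper":0.5},{"angular":[0,0,0],"delta_pos":[0.3,0,-1],"gripper":0.5},{"angular":[0,0,0],"delta_pos":[0,0.5,-1],"gripper":0.5},{"angular":[0,0,0],"delta_pos":[0,0.5,-1],"gripper":0.5},{"angular":[0,0,0],"delta_pos":[0,0,0],"gripper":0.5},{"angular":[0,0,0],"delta_pos":[0,0,0],"gripper":0.5}]'
python3 - <<'E'
from fit import *
pose();st,im=snap("wrist","g3");cv2.imwrite("pics/g3c.png",cv2.resize(im[100:400,150:550,::-1],None,fx=2,fy=2,interpolation=cv2.INTER_CUBIC))
snap("side","g4")
im=cv2.imread("pics/g4.png");cv2.imwrite("pics/g4c.png",cv2.resize(im[140:270,240:440],None,fx=4,fy=4,interpolation=cv2.INTER_CUBIC))
E
```

```text
time: 37.88
tool_pos: [0.521, -0.0919, 0.1736]
tool_rot: [-0.0, -0.078, 0.997, 0.0]
contact_force: [0.5, -0.1, -0.0]
gripper_width: 0.502
t 37.88 pos [ 0.521  -0.0919  0.1736] jawyaw 98.92 tilt z [-0.  0. -1.] F [ 0.5 -0.1 -0. ] g 0.502 j [-0.32 -0.12  1.91  0.    1.35 -2.04]
```

View pics/g3c.png

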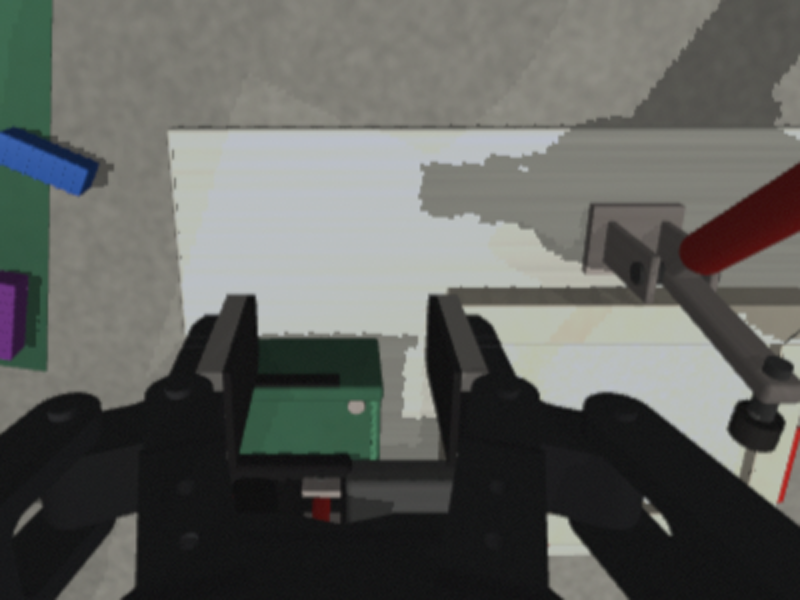

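View pics/g4c.png

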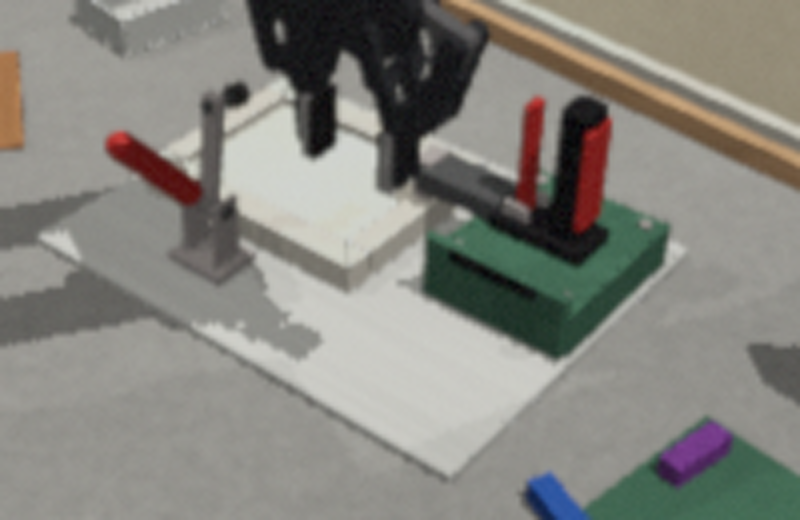

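```bash
python3 - <<'E'
from fit import *
P=jl(JP,[[-.046,-.175,.057],[-.046,-.075,.057],[-.038,-.175,.057],[-.038,-.175,.041],[-.038,-.075,.041],[.078,-.175,.041],[.078,-.075,.041],[-.046,-.175,.011],[-.046,-.075,.011],[-.046,-.175,.041],[-.046,-.075,.041]])
u=proj("side",P);print(((u-[240,140])*4).round(0))
E
```

```text
[[566. 299.]
 [423. 231.]
 [573. 292.]
 [571. 314.]
 [430. 246.]
 [672. 221.]
 [536. 163.]
 [558. 361.]
 [420. 290.]
 [563. 321.]
 [422. 252.]]
```

```bash
python3 - <<'E'
from fit import *
goto([.505,.337,.20],-30)
E
```

```text
delta(rows units, tool axes) [-1.7  14.21 -0.9 ]
ang(units of 5deg) [  0.02  -0.02 -10.22]
```

```bash
python3 -m crank '[{"angular":[0,0,0],"delta_pos":[0,0.2,-0.9],"gripper":0.6},{"angular":[0,0,0],"delta_pos":[-0.12,0.95,0],"gripper":0.6},{"angular":[0,0,0],"delta_pos":[-0.12,0.95,0],"gripper":0.6},{"angular":[0,0,0],"delta_pos":[-0.12,0.95,0],"gripper":0.6},{"angular":[0,0,0],"delta_pos":[-0.12,0.95,0],"gripper":0.6},{"angular":[0,0,0],"delta_pos":[-0.12,0.95,0],"gripper":0.6},{"angular":[0,0,0],"delta_pos":[-0.12,0.95,0],"gripper":0.6},{"angular":[0,0,0],"delta_pos":[-0.12,0.95,0],"gripper":0.6},{"angular":[0,0,0],"delta_pos":[-0.12,0.95,0],"gripper":0.6},{"angular":[0,0,0],"delta_pos":[-0.12,0.95,0],"gripper":0.6},{"angular":[0,0,0],"delta_pos":[-0.12,0.95,0],"gripper":0.6},{"angular":[0,0,0],"delta_pos":[-0.12,0.95,0],"gripper":0.6}]'
python3 -m crank '[{"angular":[0,0,0],"delta_pos":[-0.12,0.95,0],"gripper":0.6},{"angular":[0,0,0],"delta_pos":[-0.12,0.95,0],"gripper":0.6},{"angular":[0,0,0],"delta_pos":[-0.12,0.95,0],"gripper":0.6},{"angular":[0,0,0],"delta_pos":[-0.12,0.71,0],"gripper":0.6},{"angular":[0,0,1],"delta_pos":[0,0,0],"gripper":0.6},{"angular":[0,0,1],"delta_pos":[0,0,0],"gripper":0.6},{"angular":[0,0,1],"delta_pos":[0,0,0],"gripper":0.6},{"angular":[0,0,1],"delta_pos":[0,0,0],"gripper":0.6},{"angular":[0,0,1],"delta_pos":[0,0,0],"gripper":0.6},{"angular":[0,0,1],"delta_pos":[0,0,0],"gripper":0.6},{"angular":[0,0,1],"delta_pos":[0,0,0],"gripper":0.6},{"angular":[0,0,1],"delta_pos":[0,0,0],"gripper":0.6}]'
python3 -m crank '[{"angular":[0,0,1],"delta_pos":[0,0,0],"gripper":0.6},{"angular":[0,0,1],"delta_pos":[0,0,0],"gripper":0.6},{"angular":[0,0,1],"delta_pos":[0,0,0],"gripper":0.6},{"angular":[0,0,1],"delta_pos":[0,0,0],"gripper":0.6},{"angular":[0,0,1],"delta_pos":[0,0,0],"gripper":0.6},{"angular":[0,0,1],"delta_pos":[0,0,0],"gripper":0.6},{"angular":[0,0,1],"delta_pos":[0,0,0],"gripper":0.6},{"angular":[0,0,1],"delta_pos":[0,0,0],"gripper":0.6},{"angular":[0,0,1],"delta_pos":[0,0,0],"gripper":0.6},{"angular":[0,0,1],"delta_pos":[0,0,0],"gripper":0.6},{"angular":[0,0,1],"delta_pos":[0,0,0],"gripper":0.6},{"angular":[0,0,1],"delta_pos":[0,0,0],"gripper":0.6}]'
python3 -m crank '[{"angular":[0,0,1],"delta_pos":[0,0,0],"gripper":0.6},{"angular":[0,0,1],"delta_pos":[0,0,0],"gripper":0.6},{"angular":[0,0,1],"delta_pos":[0,0,0],"gripper":0.6},{"angular":[0,0,1],"delta_pos":[0,0,0],"gripper":0.6},{"angular":[0,0,1],"delta_pos":[0,0,0],"gripper":0.6},{"angular":[0,0,0.78],"delta_pos":[0,0,0],"gripper":0.6},{"angular":[0,0,0],"delta_pos":[0,0,0],"gripper":0.6},{"angular":[0,0,0],"delta_pos":[0,0,0],"gripper":0.6}]'
python3 - <<'E'
from fit import *
pose();st,im=snap("wrist","h1")
r=silhouettes("wrist","panel")
for q in r[:2]:
    g=maskpose("wrist",q["mask"],.005,st);print(q["conf"],q["bbox"],np.round(g,4))
for q in landmark_of("wrist","panel")[:2]: print(q["conf"],q["pixel"],unproj("wrist",q["pixel"],0,st))
E
```

```text
time: 39.48
tool_pos: [0.5104, 0.2303, 0.1997]
tool_rot: [-0.001, -0.077, 0.997, -0.0]
contact_force: [0.5, 0.2, -0.7]
gripper_width: 0.596
time: 40.98
tool_pos: [0.5085, 0.3373, 0.2004]
tool_rot: [-0.001, 0.27, 0.963, -0.001]
contact_force: [0.3, 0.0, 0.3]
gripper_width: 0.595
time: 42.48
tool_pos: [0.5085, 0.3373, 0.2004]
tool_rot: [-0.0, 0.715, 0.699, -0.001]
contact_force: [-1.0, 0.2, 0.3]
gripper_width: 0.598
time: 43.48
tool_pos: [0.5085, 0.3374, 0.2009]
tool_rot: [-0.0, 0.866, 0.5, -0.0]
contact_force: [-0.5, 0.0, 0.7]
gripper_width: 0.602
t 43.48 pos [0.5085 0.3374 0.2009] jawyaw -29.94 tilt z [-0.001 -0.    -1.   ] F [-0.5  0.   0.7] g 0.602 j [ 0.46  0.05  1.69 -0.    1.4   0.99]
0.82 [267.3, 111.3, 366.3, 239.3] [  0.5047   0.34    60.0613 137.6087  98.841 ]
0.84 [316.1, 179.4] [[0.50340081 0.33829834 0.        ]]
```

View pics/h1.png

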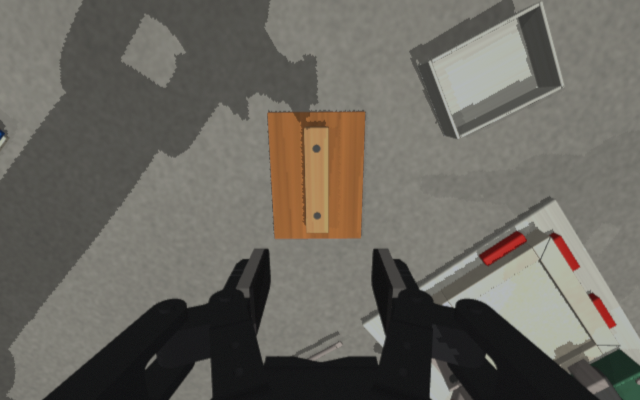

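```bash
python3 - <<'E'
from fit import *
goto([.5045,.3392,.026],-29.9)
E
```

```text
delta(rows units, tool axes) [-0.02 -0.14  5.84]
ang(units of 5deg) [-0.    0.   -0.01]
```

```bash
python3 -m crank '[{"angular":[0,0,0],"delta_pos":[-0.02,-0.14,0.8],"gripper":0.6},{"angular":[0,0,0],"delta_pos":[0,0,1],"gripper":0.6},{"angular":[0,0,0],"delta_pos":[0,0,1],"gripper":0.6},{"angular":[0,0,0],"delta_pos":[0,0,1],"gripper":0.6},{"angular":[0,0,0],"delta_pos":[0,0,0.6],"gripper":0.6},{"angular":[0,0,0],"delta_pos":[0,0,0],"gripper":0.6},{"angular":[0,0,0],"delta_pos":[0,0,0],"gripper":0.6}]'
python3 - <<'E'
from fit import *
pose();st,im=snap("wrist","h2")
goto([.5045,.3392,.026],-29.9)
E
```

```text
time: 44.5
tool_pos: [0.5054, 0.3396, 0.0709]
tool_rot: [0.0, 0.866, 0.5, 0.001]
contact_force: [-0.5, -0.3, 0.3]
gripper_width: 0.598
t 44.5 pos [0.5054 0.3396 0.0709] jawyaw -29.98 tilt z [ 0.002  0.001 -1.   ] F [-0.5 -0.3  0.3] g 0.598 j [ 0.47  0.18  1.78 -0.    1.17  0.99]
delta(rows units, tool axes) [-0.04 -0.03  1.51]
ang(units of 5deg) [ 0.02 -0.03 -0.02]
```

View pics/h2.png

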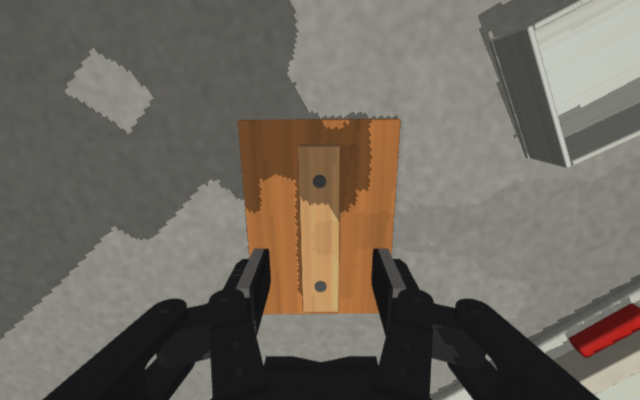

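```bash
python3 - <<'E'
from fit import *
st=state();W=unproj("wrist",[(239,121),(400,118),(388,313),(251,314)],.005,st);print(W.round(4),W.mean(0).round(4))
Rt=Rq(st["tool_rot"]).as_matrix();print(((W-st["tool_pos"])@Rt).round(4))
E
python3 -m crank '[{"angular":[0,0,0],"delta_pos":[-0.04,-0.03,0.8],"gripper":0.6},{"angular":[0,0,0],"delta_pos":[0,0,0.7],"gripper":0.6},{"angular":[0,0,0],"delta_pos":[0,0,0],"gripper":0.4},{"angular":[0,0,0],"delta_pos":[0,0,0],"gripper":0},{"angular":[0,0,0],"delta_pos":[0,0,0],"gripper":0},{"angular":[0,0,0],"delta_pos":[0,0,0],"gripper":0},{"angular":[0,0,0],"delta_pos":[0,0,0],"gripper":0}]'
python3 - <<'E'
from fit import *
pose()
E
```

```text
[[0.4972 0.4223 0.005 ]
 [0.5814 0.3758 0.005 ]
 [0.5141 0.2555 0.005 ]
 [0.427  0.3049 0.005 ]] [0.5049 0.3396 0.005 ]
[[ 0.0672 -0.0486  0.0664]
 [ 0.0688  0.0475  0.0665]
 [-0.0689  0.0493  0.0662]
 [-0.0696 -0.0508  0.066 ]]
time: 45.42
tool_pos: [0.5033, 0.3387, 0.0248]
tool_rot: [0.0, 0.866, 0.5, 0.0]
contact_force: [0.0, 0.3, -0.7]
gripper_width: 0.261
t 45.42 pos [0.5033 0.3387 0.0248] jawyaw -29.98 tilt z [ 0.  0. -1.] F [ 0.   0.3 -0.7] g 0.261 j [ 0.47  0.25  1.8  -0.    1.09  0.99]
```

```bash
python3 -m crank '[{"angular":[0,0,0],"delta_pos":[0,0,-0.5],"gripper":0},{"angular":[0,0,0],"delta_pos":[0,0,-0.9],"gripper":0},{"angular":[0,0,0],"delta_pos":[0,0,-0.9],"gripper":0},{"angular":[0,0,0],"delta_pos":[0,0,-0.9],"gripper":0},{"angular":[0,0,0],"delta_pos":[0,0,-0.9],"gripper":0},{"angular":[0,0,0],"delta_pos":[0,0,-0.5],"gripper":0},{"angular":[0,0,0],"delta_pos":[0,0,0],"gripper":0}]'
python3 - <<'E'
from fit import *
pose();snap("wrist","h3");print(jl(JP,[[0,.05,.022]]));goto([.63,.25,.17],8.9)
E
```

```text
time: 46.3
tool_pos: [0.504, 0.339, 0.1645]
tool_rot: [0.0, 0.866, 0.5, 0.002]
contact_force: [0.2, -0.2, -1.8]
gripper_width: 0.26
t 46.3 pos [0.504  0.339  0.1645] jawyaw -29.98 tilt z [ 0.003  0.002 -1.   ] F [ 0.2 -0.2 -1.8] g 0.26 j [ 0.47  0.07  1.73 -0.    1.33  0.99]
[[0.63025136 0.07129594 0.022     ]]
delta(rows units, tool axes) [-0.45  5.14 -0.24]
ang(units of 5deg) [ 0.01 -0.   -7.78]
```

View pics/h3.png

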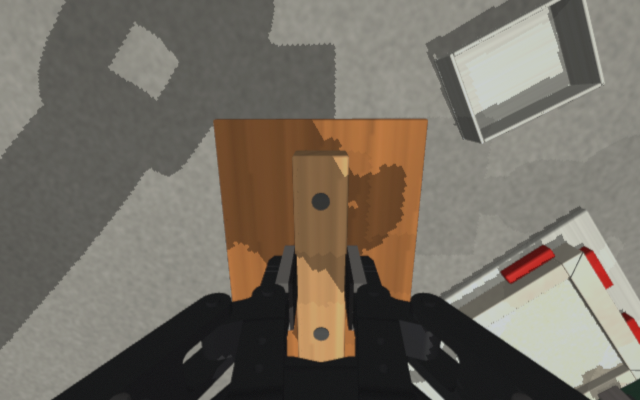

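```bash
python3 - <<'E'
from fit import *
st=state();c=camera_model("wrist");K=c["camera_matrix"];M=c["mount"]
for px,z in (((215,119.5),.0198),((427,119.5),.0198),((293.5,152),.0038),((348,152),.0038)):
    d=M[:3,:3]@np.linalg.inv(K)@np.array([*px,1]);t=M[:3,3];print((t+d*(z-t[2])/d[2]).round(4))
E
python3 -m crank '[{"angular":[0,0,0],"delta_pos":[-0.09,0.85,-0.05],"gripper":0},{"angular":[0,0,0],"delta_pos":[-0.09,0.86,-0.05],"gripper":0},{"angular":[0,0,0],"delta_pos":[-0.09,0.86,-0.05],"gripper":0},{"angular":[0,0,0],"delta_pos":[-0.09,0.86,-0.05],"gripper":0},{"angular":[0,0,0],"delta_pos":[-0.09,0.86,0],"gripper":0},{"angular":[0,0,0],"delta_pos":[0,0.85,0],"gripper":0},{"angular":[0,0,-0.8],"delta_pos":[0,0,0],"gripper":0},{"angular":[0,0,-1],"delta_pos":[0,0,0],"gripper":0},{"angular":[0,0,-1],"delta_pos":[0,0,0],"gripper":0},{"angular":[0,0,-1],"delta_pos":[0,0,0],"gripper":0},{"angular":[0,0,-1],"delta_pos":[0,0,0],"gripper":0},{"angular":[0,0,-1],"delta_pos":[0,0,0],"gripper":0}]'
python3 -m crank '[{"angular":[0,0,-1],"delta_pos":[0,0,0],"gripper":0},{"angular":[0,0,-0.98],"delta_pos":[0,0,0],"gripper":0},{"angular":[0,0,0],"delta_pos":[0,0,0],"gripper":0},{"angular":[0,0,0],"delta_pos":[0,0,0],"gripper":0}]'
python3 - <<'E'
from fit import *
pose();goto([.6303,.0713,.17],8.9)
E
```

```text
[ 0.0705 -0.0476  0.0198]
[0.0705 0.0482 0.0198]
[ 0.0583 -0.0111  0.0038]
[0.0583 0.0115 0.0038]
time: 47.85
tool_pos: [0.6308, 0.2491, 0.1684]
tool_rot: [-0.0, 0.712, 0.702, -0.0]
contact_force: [0.4, 0.7, -0.3]
gripper_width: 0.258
time: 48.35
tool_pos: [0.6304, 0.2495, 0.1684]
tool_rot: [-0.0, 0.651, 0.759, -0.0]
contact_force: [0.0, -0.2, -1.9]
gripper_width: 0.258
t 48.35 pos [0.6304 0.2495 0.1684] jawyaw 8.83 tilt z [-0. -0. -1.] F [ 0.  -0.2 -1.9] g 0.258 j [0.27 0.23 1.55 0.   1.36 0.11]
delta(rows units, tool axes) [-5.87 -0.92 -0.05]
ang(units of 5deg) [-0.    0.   -0.01]
```

```bash
python3 -m crank '[{"angular":[0,0,0],"delta_pos":[-0.9,-0.15,0],"gripper":0},{"angular":[0,0,0],"delta_pos":[-1,-0.16,0],"gripper":0},{"angular":[0,0,0],"delta_pos":[-1,-0.16,0],"gripper":0},{"angular":[0,0,0],"delta_pos":[-1,-0.16,0],"gripper":0},{"angular":[0,0,0],"delta_pos":[-1,-0.16,0],"gripper":0},{"angular":[0,0,0],"delta_pos":[-0.92,-0.13,0],"gripper":0},{"angular":[0,0,0],"delta_pos":[0,0,0],"gripper":0},{"angular":[0,0,0],"delta_pos":[0,0,0],"gripper":0}]'
python3 - <<'E'
from fit import *
pose();snap("wrist","i1");goto(jl(JP,[[0,.0483,.1]])[0],8.9)
snap("side","i1s")
E
```

```text
time: 49.35
tool_pos: [0.6299, 0.0734, 0.1686]
tool_rot: [-0.0, 0.65, 0.76, 0.0]
contact_force: [-0.1, 0.6, -1.4]
gripper_width: 0.256
t 49.35 pos [0.6299 0.0734 0.1686] jawyaw 8.89 tilt z [ 0.     0.001 -1.   ] F [-0.1  0.6 -1.4] g 0.256 j [-0.    0.13  1.66  0.    1.35 -0.16]
delta(rows units, tool axes) [-0.14  0.    2.28]
ang(units of 5deg) [ 0.   -0.    0.01]
```

View pics/i1.png

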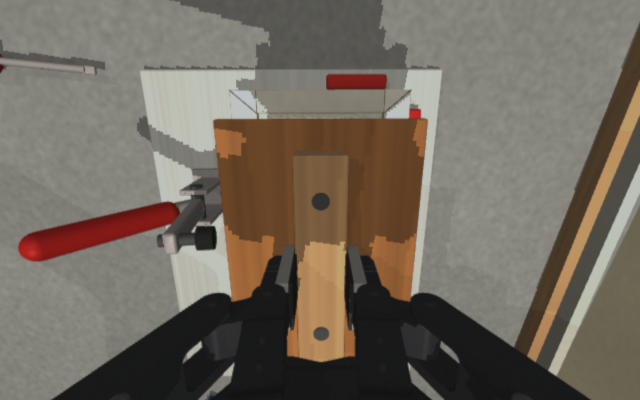

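View pics/i1s.png

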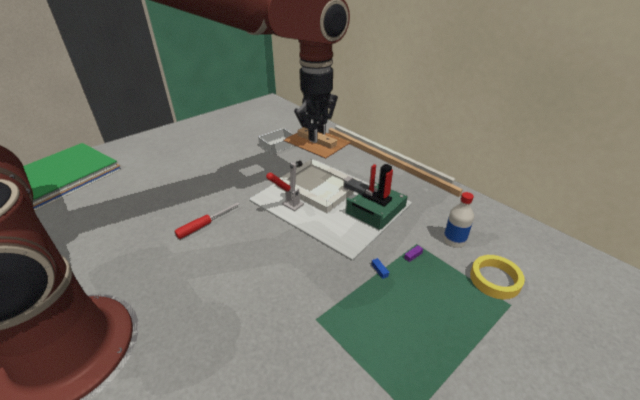

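```bash
python3 - <<'E'
from fit import *
u=proj("wrist",jl(JP,[[-.073,.14,.03],[.073,.14,.03],[-.052,.122,.03],[.052,.122,.03],[-.073,.14,.008],[.073,.14,.008]]));print(u.round(1))
im=cv2.imread("pics/i1.png");cv2.imwrite("pics/i1c.png",cv2.resize(im[50:170,130:450],None,fx=2.5,fy=2.5,interpolation=cv2.INTER_CUBIC))
print(((u-[130,50])*2.5).round())
E
```

```text
[[229.2  89.5]
 [412.   89.5]
 [256.9 112.9]
 [384.3 112.9]
 [236.3  90.4]
 [404.9  90.5]]
[[248.  99.]
 [705.  99.]
 [317. 157.]
 [636. 157.]
 [266. 101.]
 [687. 101.]]
```

View pics/i1c.png

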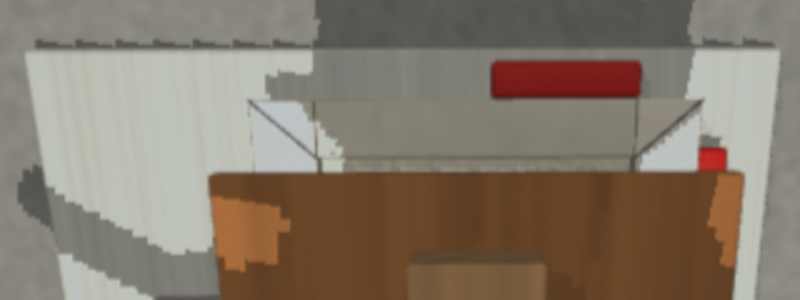

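```bash
python3 -m crank '[{"angular":[0,0,0],"delta_pos":[-0.14,0,0.4],"gripper":0},{"angular":[0,0,0],"delta_pos":[0,0,0.8],"gripper":0},{"angular":[0,0,0],"delta_pos":[0,0,0.8],"gripper":0},{"angular":[0,0,0],"delta_pos":[0,0,0.8],"gripper":0},{"angular":[0,0,0],"delta_pos":[0,0,0.6],"gripper":0},{"angular":[0,0,0],"delta_pos":[0,0,0],"gripper":0},{"angular":[0,0,0],"delta_pos":[0,0,0],"gripper":0}]'
python3 - <<'E'
from fit import *
pose();snap("wrist","i2");goto(jl(JP,[[0,.0483,.0475]])[0],8.9)
E
```

```text
time: 50.32
tool_pos: [0.6311, 0.069, 0.0673]
tool_rot: [0.001, 0.65, 0.76, 0.0]
contact_force: [0.7, -0.6, -1.2]
gripper_width: 0.26
t 50.33 pos [0.6311 0.069  0.0673] jawyaw 8.93 tilt z [ 0.001 -0.    -1.   ] F [ 0.7 -0.6 -1.2] g 0.26 j [-0.01  0.24  1.72 -0.    1.18 -0.16]
delta(rows units, tool axes) [ 0.03 -0.03  0.68]
ang(units of 5deg) [0.03 0.   0.  ]
```

View pics/i2.png

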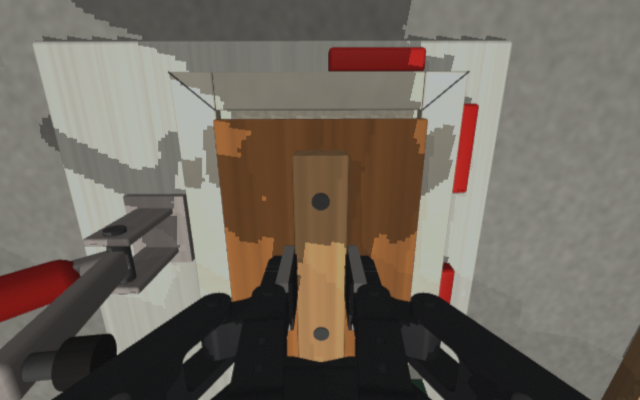

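```bash
python3 -m crank '[{"angular":[0,0,0],"delta_pos":[0.03,-0.02,0.25],"gripper":0},{"angular":[0,0,0],"delta_pos":[0,0,0.25],"gripper":0},{"angular":[0,0,0],"delta_pos":[0,0,0.1],"gripper":0},{"angular":[0,0,0],"delta_pos":[0,0,0.05],"gripper":0},{"angular":[0,0,0],"delta_pos":[0,0,0],"gripper":0}]'
python3 - <<'E'
from fit import *
pose();snap("wrist","i3")
E
```

```text
time: 51.0
tool_pos: [0.6298, 0.0697, 0.0469]
tool_rot: [0.0, 0.65, 0.76, 0.0]
contact_force: [0.6, 0.5, -0.9]
gripper_width: 0.263
t 51.0 pos [0.6298 0.0697 0.0469] jawyaw 8.92 tilt z [ 0. -0. -1.] F [ 0.6  0.5 -0.9] g 0.263 j [-0.01  0.27  1.73  0.    1.14 -0.16]
```

View pics/i3.png

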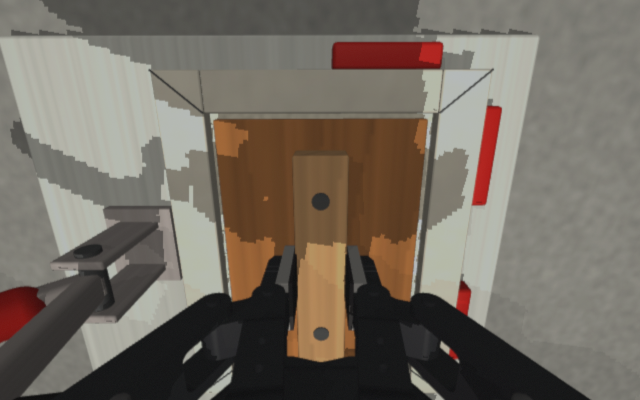

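```bash
python3 -m crank '[{"angular":[0,0,0],"delta_pos":[0,0,0.04],"gripper":0},{"angular":[0,0,0],"delta_pos":[0,0,0],"gripper":0.4},{"angular":[0,0,0],"delta_pos":[0,0,0],"gripper":0.4},{"angular":[0,0,0],"delta_pos":[0,0,0],"gripper":0.4},{"angular":[0,0,0],"delta_pos":[0,0,-0.6],"gripper":0.4},{"angular":[0,0,0],"delta_pos":[0,0,-1],"gripper":0.4},{"angular":[0,0,0],"delta_pos":[0,0,-1],"gripper":0.4},{"angular":[0,0,0],"delta_pos":[0,0,-1],"gripper":0.4},{"angular":[0,0,0],"delta_pos":[0,0,-1],"gripper":0.4},{"angular":[0,0,0],"delta_pos":[0,0,0],"gripper":0.4}]'
python3 - <<'E'
from fit import *
pose();snap("wrist","i4")
for t in ("clamp_tip","clamp_hinge"):
    for r in landmark_of("wrist",t)[:1]: print(t,r)
E
```

```text
time: 52.3
tool_pos: [0.6317, 0.0697, 0.1887]
tool_rot: [0.003, 0.65, 0.76, 0.002]
contact_force: [-0.4, -0.5, 0.0]
gripper_width: 0.406
t 52.3 pos [0.6317 0.0697 0.1887] jawyaw 8.92 tilt z [ 0.008 -0.    -1.   ] F [-0.4 -0.5  0. ] g 0.406 j [-0.01  0.11  1.65 -0.    1.37 -0.16]
clamp_tip {'pixel': [81.3, 223.6], 'conf': 0.79}
clamp_hinge {'pixel': [201.9, 192.4], 'conf': 0.83}
```

View pics/i4.png

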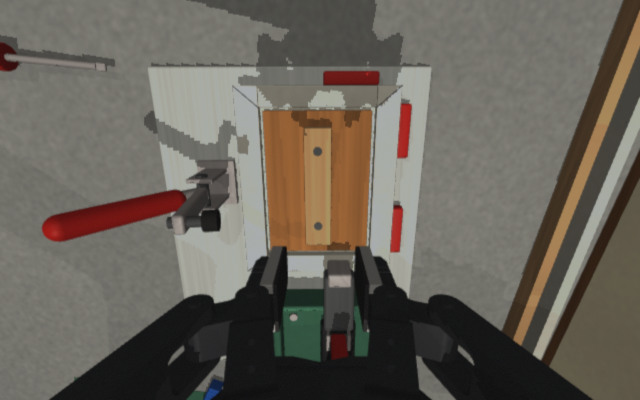

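```bash
python3 - <<'E'
from fit import *
st=state()
print("hinge",pj([201.9,192.4],.052,st),"tip",pj([81.3,223.6],.130,st))
im=cv2.imread("pics/i4.png")
m=(im[:,:,2]>90)&(im[:,:,1]<50)&(im[:,:,0]<50);n,l,s,c=cv2.connectedComponentsWithStats(m.astype(np.uint8))
for i in range(1,n):
    if s[i,4]>300: print(s[i],c[i])
print("bar end",pj([55,229],.052+.109*np.sin(.9),st),"bar start",pj([180,200],.052+.01,st))
T=jl(JP,[[-.137,.047,.19]])[0];goto(T,8.9)
E
```

```text
hinge [[-0.1034  0.0526]] tip [[-0.149   0.0551]]
[324  71  55  13 702] [350.93162393  77.05982906]
[398 104  13  53 469] [403.97654584 129.58422175]
[  42  193  142   48 2758] [109.16098622 217.37454677]
[392 207  10  44 303] [396.669967   228.38613861]
bar end [[-0.1593  0.0546]] bar start [[-0.1184  0.0489]]
delta(rows units, tool axes) [-0.05 -4.52 -0.23]
ang(units of 5deg) [-0.02 -0.    0.  ]
```

```bash
python3 -m crank '[{"angular":[0,0,-1],"delta_pos":[0,0,-0.5],"gripper":0},{"angular":[0,0,-1],"delta_pos":[0,0,0],"gripper":0},{"angular":[0,0,-1],"delta_pos":[0,0,0],"gripper":0},{"angular":[0,0,-1],"delta_pos":[0,0,0],"gripper":0},{"angular":[0,0,-1],"delta_pos":[0,0,0],"gripper":0},{"angular":[0,0,-1],"delta_pos":[0,0,0],"gripper":0},{"angular":[0,0,-1],"delta_pos":[0,0,0],"gripper":0},{"angular":[0,0,-1],"delta_pos":[0,0,0],"gripper":0},{"angular":[0,0,-1],"delta_pos":[0,0,0],"gripper":0}]'
python3 -m crank '[{"angular":[0,0,-1],"delta_pos":[0,0,0],"gripper":0},{"angular":[0,0,-1],"delta_pos":[0,0,0],"gripper":0},{"angular":[0,0,-1],"delta_pos":[0,0,0],"gripper":0},{"angular":[0,0,-1],"delta_pos":[0,0,0],"gripper":0},{"angular":[0,0,-1],"delta_pos":[0,0,0],"gripper":0},{"angular":[0,0,-1],"delta_pos":[0,0,0],"gripper":0},{"angular":[0,0,-1],"delta_pos":[0,0,0],"gripper":0},{"angular":[0,0,-1],"delta_pos":[0,0,0],"gripper":0},{"angular":[0,0,-1],"delta_pos":[0,0,0],"gripper":0},{"angular":[0,0,0],"delta_pos":[0,0,0],"gripper":0},{"angular":[0,0,0],"delta_pos":[0,0,0],"gripper":0}]'
python3 - <<'E'
from fit import *
pose();st,im=snap("wrist","j1");goto(jl(JP,[[-.137,.052,.165]])[0],98.9)
print(proj("wrist",jl(JP,[[-.149,.052,.13],[-.103,.052,.052]]),st))
E
```

```text
time: 53.58
tool_pos: [0.6286, 0.0697, 0.1965]
tool_rot: [-0.002, 0.308, 0.951, -0.001]
contact_force: [-0.9, 0.5, 0.5]
gripper_width: 0.001
time: 54.95
tool_pos: [0.6291, 0.0697, 0.1976]
tool_rot: [-0.001, -0.077, 0.997, 0.0]
contact_force: [0.0, -0.0, 0.7]
gripper_width: -0.0
t 54.95 pos [0.6291 0.0697 0.1976] jawyaw 98.85 tilt z [-0.002  0.    -1.   ] F [ 0.  -0.   0.7] g -0.0 j [-0.01  0.11  1.64 -0.    1.4  -1.73]
delta(rows units, tool axes) [4.53 0.11 1.11]
ang(units of 5deg) [ 0.   -0.02 -0.01]
[[326.58842861 -38.18171017]
 [324.63197553  71.11125397]]
```

View pics/j1.png

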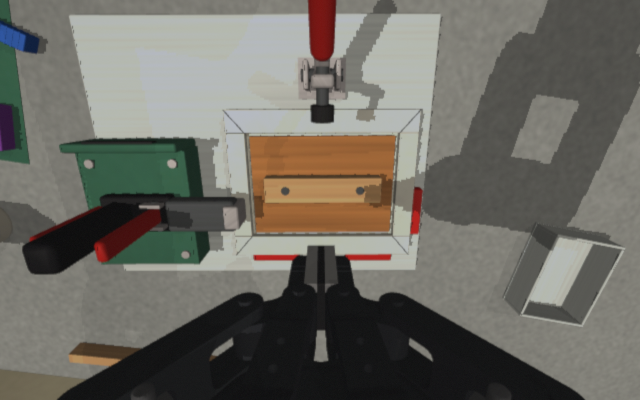

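```bash
python3 -m crank '[{"angular":[0,0,0],"delta_pos":[0.9,0.01,0],"gripper":0},{"angular":[0,0,0],"delta_pos":[0.9,0.01,0],"gripper":0},{"angular":[0,0,0],"delta_pos":[0.9,0.01,0],"gripper":0},{"angular":[0,0,0],"delta_pos":[0.9,0.01,0],"gripper":0},{"angular":[0,0,0],"delta_pos":[0.9,0,0],"gripper":0},{"angular":[0,0,0],"delta_pos":[0,0,0.7],"gripper":0},{"angular":[0,0,0],"delta_pos":[0,0,0.4],"gripper":0},{"angular":[0,0,0],"delta_pos":[0,0,0],"gripper":0}]'
python3 - <<'E'
from fit import *
pose();st,im=snap("wrist","j2");print(tojig(st["tool_pos"]))
th=np.array([.9,.8,.7,.6,.5,.4,.3,.2,.1,0])
x=-.103-.09*np.cos(th)+.0125*np.sin(th);z=.052+.09*np.sin(th)+.0125*np.cos(th)
print(np.c_[th,x+.011,z+.017].round(4))
E
```

```text
time: 56.0
tool_pos: [0.4954, 0.05, 0.1645]
tool_rot: [-0.001, -0.078, 0.997, 0.0]
contact_force: [-0.9, 0.2, 0.5]
gripper_width: 0.001
t 56.0 pos [0.4954 0.05   0.1645] jawyaw 98.9 tilt z [-0.003  0.    -1.   ] F [-0.9  0.2  0.5] g 0.001 j [-0.05 -0.19  1.99 -0.    1.35 -1.78]
[[-0.13649964  0.04988348]]
[[ 0.9    -0.1382  0.1473]
 [ 0.8    -0.1457  0.1423]
 [ 0.7    -0.1528  0.1365]
 [ 0.6    -0.1592  0.1301]
 [ 0.5    -0.165   0.1231]
 [ 0.4    -0.17    0.1156]
 [ 0.3    -0.1743  0.1075]
 [ 0.2    -0.1777  0.0991]
 [ 0.1    -0.1803  0.0904]
 [ 0.     -0.182   0.0815]]
```

View pics/j2.png

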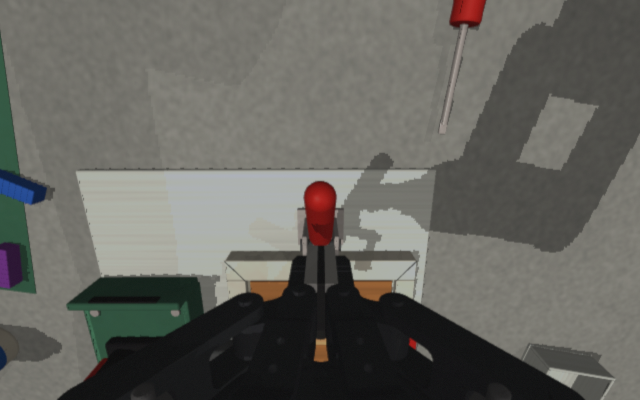

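```bash
python3 -m crank '[{"angular":[0,0,0],"delta_pos":[0,0,0.35],"gripper":0},{"angular":[0,0,0],"delta_pos":[0.05,0,0.2],"gripper":0},{"angular":[0,0,0],"delta_pos":[0.25,0,0.17],"gripper":0},{"angular":[0,0,0],"delta_pos":[0.24,0,0.19],"gripper":0},{"angular":[0,0,0],"delta_pos":[0.21,0,0.21],"gripper":0},{"angular":[0,0,0],"delta_pos":[0,0,0],"gripper":0}]'
python3 -m crank '[{"angular":[0,0,0],"delta_pos":[0.19,0,0.23],"gripper":0},{"angular":[0,0,0],"delta_pos":[0.17,0,0.25],"gripper":0},{"angular":[0,0,0],"delta_pos":[0.14,0,0.27],"gripper":0},{"angular":[0,0,0],"delta_pos":[0,0,0],"gripper":0}]'
python3 - <<'E'
from fit import *
pose();st,im=snap("wrist","j3");print(tojig(st["tool_pos"]));snap("side","j3s")
im=cv2.imread("pics/j3s.png");cv2.imwrite("pics/j3c.png",cv2.resize(im[100:270,220:420],None,fx=3.5,fy=3.5,interpolation=cv2.INTER_CUBIC))
E
```

```text
time: 56.8
tool_pos: [0.4729, 0.0464, 0.1316]
tool_rot: [-0.001, -0.078, 0.997, -0.0]
contact_force: [0.6, -0.9, 0.4]
gripper_width: 0.001
time: 57.3
tool_pos: [0.458, 0.0442, 0.1083]
tool_rot: [-0.001, -0.078, 0.997, 0.0]
contact_force: [-0.2, 0.4, 0.2]
gripper_width: 0.003
t 57.3 pos [0.458  0.0442 0.1083] jawyaw 98.91 tilt z [-0.002  0.    -1.   ] F [-0.2  0.4  0.2] g 0.003 j [-0.07 -0.22  2.11 -0.    1.25 -1.79]
[[-0.1744063   0.04989857]]
```

View pics/j3c.png

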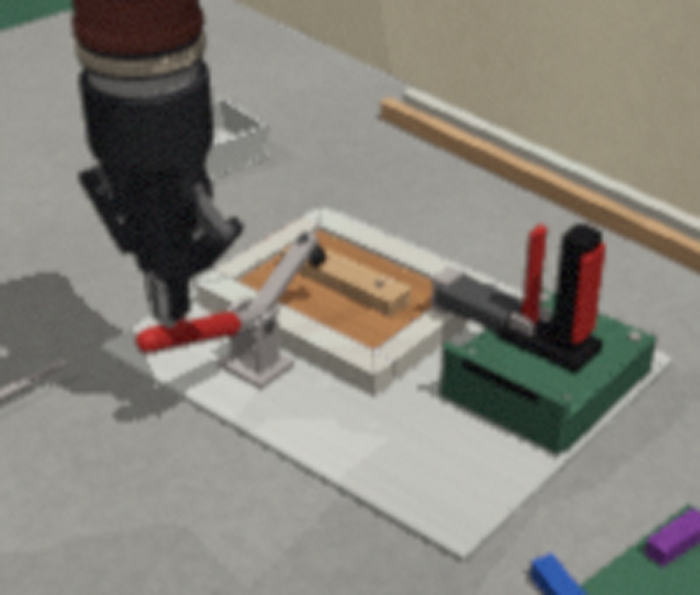

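The handle is turning and the arm is coming down, so I'll continue to the stop.

```bash
python3 -m crank '[{"angular":[0,0,0],"delta_pos":[0.08,0,0.27],"gripper":0},{"angular":[0,0,0],"delta_pos":[0.06,0,0.25],"gripper":0},{"angular":[0,0,0],"delta_pos":[0.04,0,0.2],"gripper":0},{"angular":[0,0,0],"delta_pos":[0,0,0.1],"gripper":0},{"angular":[0,0,0],"delta_pos":[0,0,0],"gripper":0}]'
python3 -m crank '[{"angular":[0,0,0],"delta_pos":[0,0,0.08],"gripper":0},{"angular":[0,0,0],"delta_pos":[0,0,0],"gripper":0}]'
```

```text
time: 58.02
tool_pos: [0.4536, 0.0434, 0.0846]
tool_rot: [-0.0, -0.078, 0.997, 0.0]
contact_force: [-0.7, 0.4, -0.1]
gripper_width: 0.004
time: 58.28
tool_pos: [0.4539, 0.0434, 0.0827]
tool_rot: [0.0, -0.078, 0.997, 0.0]
contact_force: [0.2, 0.4, 0.7]
gripper_width: -0.001
```

```bash
python3 -m crank '[{"angular":[0,0,0],"delta_pos":[0,0,0.07],"gripper":0},{"angular":[0,0,0],"delta_pos":[0,0,0],"gripper":0}]'
python3 -m crank '[{"angular":[0,0,0],"delta_pos":[0,0,0.05],"gripper":0},{"angular":[0,0,0],"delta_pos":[0,0,0],"gripper":0}]'
```

```text
time: 58.52
tool_pos: [0.4539, 0.0433, 0.0809]
tool_rot: [-0.0, -0.078, 0.997, -0.0]
contact_force: [-1.6, 0.6, 4.6]
gripper_width: -0.0
time: 58.78
tool_pos: [0.4539, 0.0433, 0.0805]
tool_rot: [-0.0, -0.078, 0.997, -0.0]
contact_force: [-5.6, 0.9, 11.2]
gripper_width: 0.001
```

```bash
python3 -m crank '[{"angular":[0,0,0],"delta_pos":[0,0,0.05],"gripper":0},{"angular":[0,0,0],"delta_pos":[0,0,0],"gripper":0}]'
python3 -m crank '[{"angular":[0,0,0],"delta_pos":[0,0,0.05],"gripper":0},{"angular":[0,0,0],"delta_pos":[0,0,0],"gripper":0}]'
python3 -m crank '[{"angular":[0,0,0],"delta_pos":[0,0,-0.4],"gripper":0},{"angular":[0,0,0],"delta_pos":[0,0,-0.9],"gripper":0},{"angular":[0,0,0],"delta_pos":[0,0,-1],"gripper":0.5},{"angular":[0,0,0],"delta_pos":[0,0,-1],"gripper":0.8},{"angular":[0,0,0],"delta_pos":[0,0,-1],"gripper":0.8},{"angular":[0,0,0],"delta_pos":[0,0,-1],"gripper":0.8},{"angular":[0,0,0],"delta_pos":[0,0,0],"gripper":0.8}]'
python3 - <<'E'
from fit import *
pose();st,im=snap("wrist","k1");snap("side","k1s")
im=cv2.imread("pics/k1s.png");cv2.imwrite("pics/k1c.png",cv2.resize(im[100:270,220:420],None,fx=3.5,fy=3.5,interpolation=cv2.INTER_CUBIC))
for t in ("grip","trigger_pad"):
    for r in landmark_of("wrist",t)[:2]: print(t,r,pj(r["pixel"],.115,st))
    for r in landmark_of("side",t)[:2]: print(t,r,tojig(unproj("side",r["pixel"],.115)))
E
```

```text
time: 59.02
tool_pos: [0.454, 0.0433, 0.0802]
tool_rot: [-0.001, -0.078, 0.997, -0.0]
contact_force: [-10.8, 0.2, 20.2]
gripper_width: 0.003
time: 59.28
tool_pos: [0.4541, 0.0433, 0.08]
tool_rot: [-0.001, -0.078, 0.997, -0.0]
contact_force: [-14.6, 1.2, 28.0]
gripper_width: 0.0
time: 60.15
tool_pos: [0.4553, 0.0433, 0.2377]
tool_rot: [0.003, -0.078, 0.997, -0.0]
contact_force: [-0.1, -0.9, -0.1]
gripper_width: 0.802
t 60.15 pos [0.4553 0.0433 0.2377] jawyaw 98.92 tilt z [ 0.006 -0.    -1.   ] F [-0.1 -0.9 -0.1] g 0.802 j [-0.07 -0.37  2.    0.    1.5  -1.79]
grip {'pixel': [389.9, 179.3], 'conf': 0.84} [[ 0.01054535 -0.15513973]]
trigger_pad {'pixel': [174.3, 382.1], 'conf': 0.65} [[ 0.0217 -0.1022]]
trigger_pad {'pixel': [370.8, 170.0], 'conf': 0.44} [[ 0.01550474 -0.09999528]]
```

View pics/k1c.png

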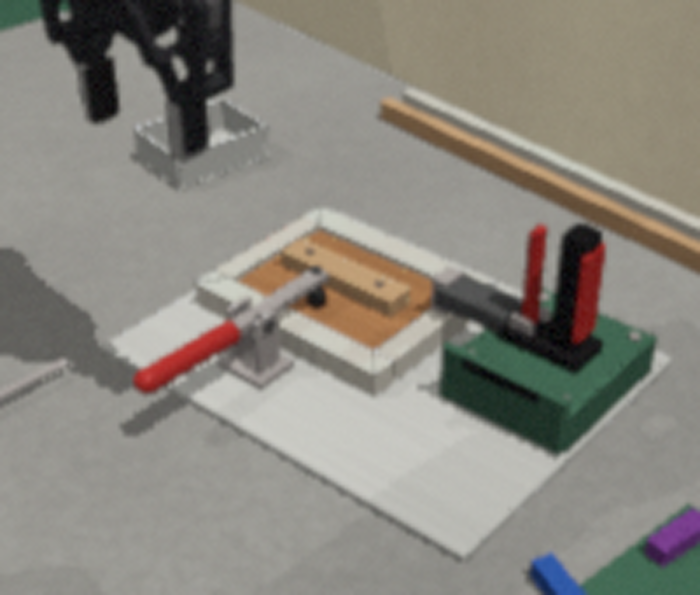

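View pics/k1.png

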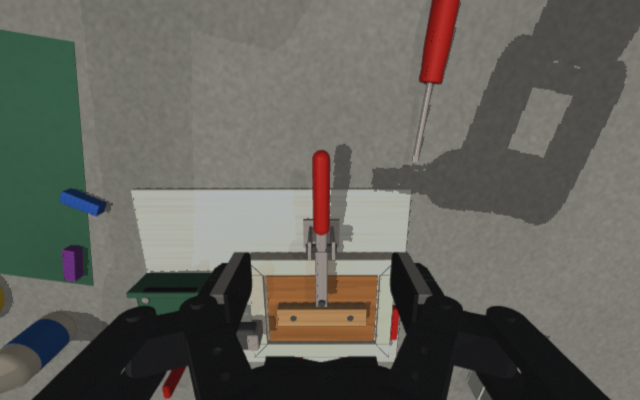

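```bash
python3 - <<'E'
from fit import *
goto(jl(JP,[[-.03,-.135,.25]])[0],98.9)
E
```

```text
delta(rows units, tool axes) [-4.98 -6.16 -0.58]
ang(units of 5deg) [ 0.01 -0.03  0.  ]
```

```bash
python3 -m crank '[{"angular":[0,0,0],"delta_pos":[-0.6,-0.8,-0.3],"gripper":1},{"angular":[0,0,0],"delta_pos":[-0.73,-0.89,-0.1],"gripper":1},{"angular":[0,0,0],"delta_pos":[-0.73,-0.89,0],"gripper":1},{"angular":[0,0,0],"delta_pos":[-0.73,-0.89,0],"gripper":1},{"angular":[0,0,0],"delta_pos":[-0.73,-0.89,0],"gripper":1},{"angular":[0,0,0],"delta_pos":[-0.73,-0.89,0],"gripper":1},{"angular":[0,0,0],"delta_pos":[-0.73,-0.89,0],"gripper":1},{"angular":[0,0,0],"delta_pos":[0,0,0],"gripper":1},{"angular":[0,0,0],"delta_pos":[0,0,0],"gripper":1}]'
python3 - <<'E'
from fit import *
pose();st,im=snap("wrist","k2")
for t in ("grip","trigger_pad"):
    for r in landmark_of("wrist",t)[:2]: print(t,r,pj(r["pixel"],.115,st))
im=cv2.imread("pics/k2.png");cv2.imwrite("pics/k2c.png",cv2.resize(im[150:390,200:460],None,fx=2.5,fy=2.5,interpolation=cv2.INTER_CUBIC))
E
```

```text
time: 61.58
tool_pos: [0.6293, -0.115, 0.246]
tool_rot: [-0.001, -0.078, 0.997, 0.0]
contact_force: [-0.2, 0.1, 0.7]
gripper_width: 0.999
t 61.58 pos [ 0.6293 -0.115   0.246 ] jawyaw 98.92 tilt z [-0.002  0.001 -1.   ] F [-0.2  0.1  0.7] g 0.999 j [-0.3   0.09  1.58  0.    1.48 -2.02]
grip {'pixel': [306.5, 248.0], 'conf': 0.74} [[ 0.0186 -0.1467]]
trigger_pad {'pixel': [356.4, 248.0], 'conf': 0.72} [[ 0.0187 -0.1014]]
```

View pics/k2c.png

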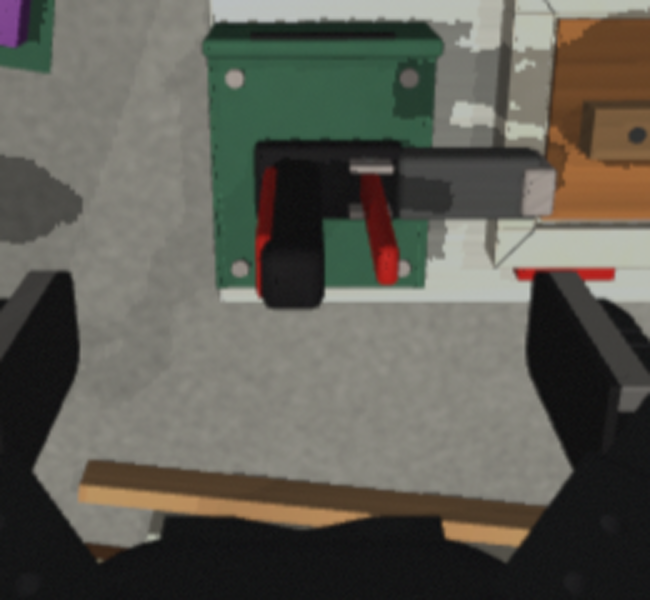

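```bash
python3 - <<'E'
from fit import *
st=state();f=lambda u,v:(200+u/2.5,150+v/2.5)
print("grip top L,R",pj([f(265,245),f(322,245)],.141,st),"red back",pj([f(262,285)],.125,st),"grip far",pj([f(295,308)],.141,st),"near",pj([f(295,240)],.141,st))
print("trig top",pj([f(378,284),f(399,284)],.13,st),"near top",pj([f(385,248)],.13,st),"bottom trig",pj([f(362,175),f(383,175)],.05,st))
c=jl(JP,[[.02,-.131,.115]])[0];goto(c,98.9);print(c)
E
```

```text
grip top L,R [[ 0.0066 -0.1456]
 [ 0.0066 -0.1269]] red back [[ 0.0303 -0.1477]] grip far [[ 0.03   -0.1358]] near [[ 0.0048 -0.1358]]
trig top [[ 0.0271 -0.1069]
 [ 0.0271 -0.0996]] near top [[ 0.0132 -0.1049]] bottom trig [[ 0.0172 -0.1069]
 [ 0.0172 -0.0975]]
delta(rows units, tool axes) [-1.66  0.09  4.4 ]
ang(units of 5deg) [ 0.   -0.    0.01]
[ 0.67805982 -0.1044179   0.115     ]
```

```bash
python3 -m crank '[{"angular":[0,0,0],"delta_pos":[-0.8,0.05,0],"gripper":1},{"angular":[0,0,0],"delta_pos":[-0.83,0.05,0],"gripper":1},{"angular":[0,0,0],"delta_pos":[0,0,0.7],"gripper":1},{"angular":[0,0,0],"delta_pos":[0,0,0.7],"gripper":1},{"angular":[0,0,0],"delta_pos":[0,0,0.7],"gripper":1},{"angular":[0,0,0],"delta_pos":[0,0,0],"gripper":1},{"angular":[0,0,0],"delta_pos":[0,0,0],"gripper":1}]'
python3 - <<'E'
from fit import *
pose();st,im=snap("wrist","k3");print(tojig(st["tool_pos"]));goto(jl(JP,[[.019,-.131,.118]])[0],98.9);snap("side","k3s")
im=cv2.imread("pics/k3s.png");cv2.imwrite("pics/k3c.png",cv2.resize(im[100:270,300:500],None,fx=3.5,fy=3.5,interpolation=cv2.INTER_CUBIC))
E
```

```text
time: 62.6
tool_pos: [0.6777, -0.1051, 0.1844]
tool_rot: [0.0, -0.078, 0.997, -0.0]
contact_force: [-0.3, -0.4, 0.1]
gripper_width: 0.999
t 62.6 pos [ 0.6777 -0.1051  0.1844] jawyaw 98.9 tilt z [ 0. -0. -1.] F [-0.3 -0.4  0.1] g 0.999 j [-0.26  0.24  1.52 -0.    1.39 -1.99]
[[ 0.01952835 -0.13162662]]
delta(rows units, tool axes) [0.03 0.03 2.24]
ang(units of 5deg) [-0.01  0.02  0.  ]
```

View pics/k3.png

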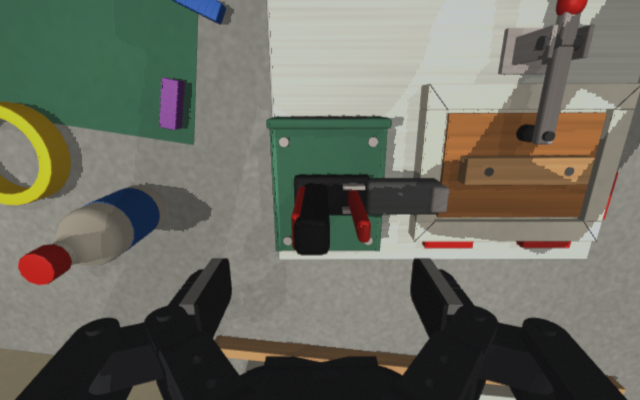

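View pics/k3c.png

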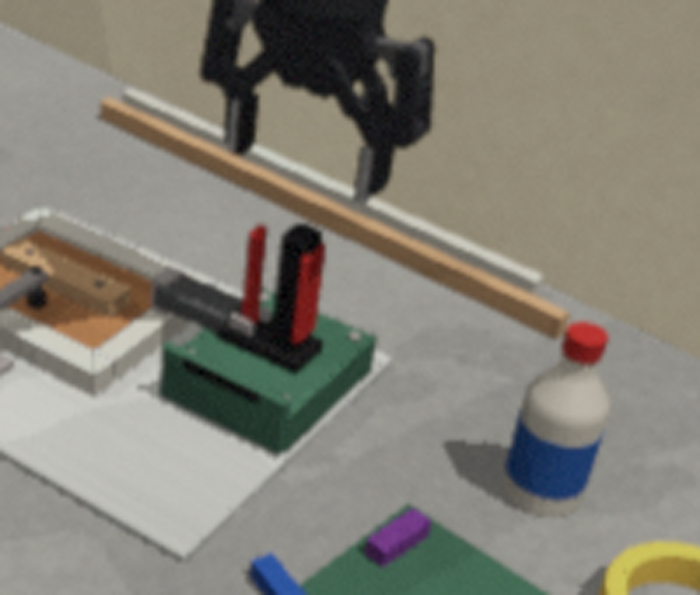

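```bash
python3 -m crank '[{"angular":[0,0,0],"delta_pos":[0.03,0.03,0.6],"gripper":1},{"angular":[0,0,0],"delta_pos":[0,0,0.8],"gripper":1},{"angular":[0,0,0],"delta_pos":[0,0,0.82],"gripper":1},{"angular":[0,0,0],"delta_pos":[0,0,0],"gripper":1},{"angular":[0,0,0],"delta_pos":[0,0,0],"gripper":1}]'
python3 - <<'E'
from fit import *
pose();st,im=snap("wrist","k4");print(tojig(st["tool_pos"]))
snap("side","k4s")
im=cv2.imread("pics/k4s.png");cv2.imwrite("pics/k4c.png",cv2.resize(im[100:270,300:500],None,fx=3.5,fy=3.5,interpolation=cv2.INTER_CUBIC))
E
```

```text
time: 63.32
tool_pos: [0.6771, -0.1042, 0.1181]
tool_rot: [0.0, -0.078, 0.997, -0.0]
contact_force: [0.9, -0.7, -0.2]
gripper_width: 0.999
t 63.33 pos [ 0.6771 -0.1042  0.1181] jawyaw 98.92 tilt z [ 0.001 -0.    -1.   ] F [ 0.9 -0.7 -0.2] g 0.999 j [-0.26  0.29  1.57  0.    1.28 -1.99]
[[ 0.01905145 -0.13066486]]
```

View pics/k4c.png

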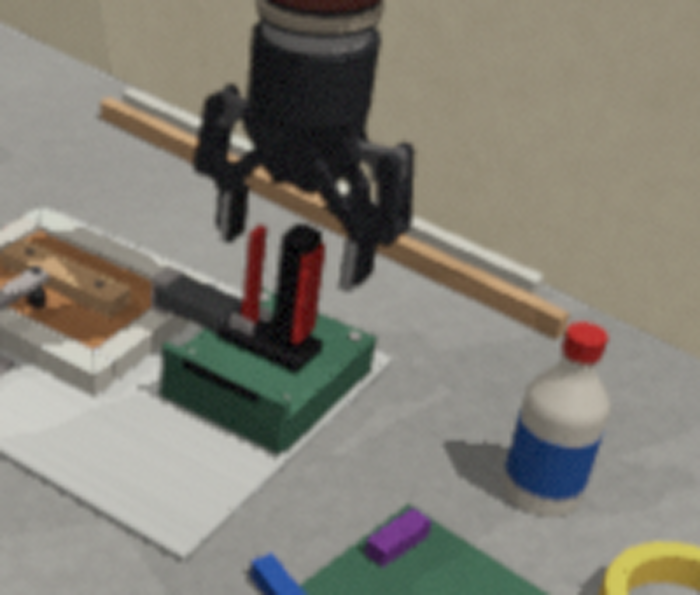

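View pics/k4.png

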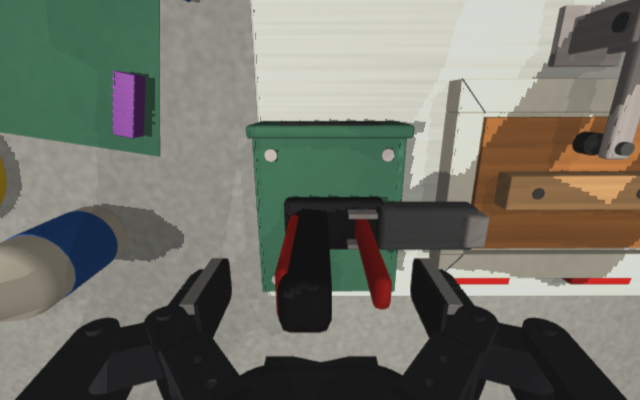

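```bash
python3 - <<'E'
from fit import *
u=proj("side",jl(JP,[[.019,-.0885,.114],[.019,-.1035,.13],[.019,-.1735,.114],[.019,-.137,.141]]));print(((u-[300,100])*3.5).round())
st=state();print(proj("wrist",jl(JP,[[.007,-.137,.141],[.031,-.137,.141],[.019,-.1035,.13]]),st).round())
E
```

```text
[[236. 238.]
 [257. 226.]
 [346. 283.]
 [302. 229.]]
[[304. 282.]
 [305. 333.]
 [385. 292.]]
```

```bash
python3 -m crank '[{"angular":[0,0,0],"delta_pos":[0,0,0],"gripper":0.7},{"angular":[0,0,0],"delta_pos":[0,0,0],"gripper":0.6},{"angular":[0,0,0],"delta_pos":[0,0,0],"gripper":0.5},{"angular":[0,0,0],"delta_pos":[0,0,0],"gripper":0.44},{"angular":[0,0,0],"delta_pos":[0,0,0],"gripper":0.44}]'
python3 -m crank '[{"angular":[0,0,0],"delta_pos":[0,0,0],"gripper":0.38},{"angular":[0,0,0],"delta_pos":[0,0,0],"gripper":0.3},{"angular":[0,0,0],"delta_pos":[0,0,0],"gripper":0.3},{"angular":[0,0,0],"delta_pos":[0,0,0],"gripper":0.3}]'
python3 - <<'E'
from fit import *
pose();st,im=snap("wrist","k5");snap("side","k5s")
im=cv2.imread("pics/k5s.png");cv2.imwrite("pics/k5c.png",cv2.resize(im[100:270,300:500],None,fx=3.5,fy=3.5,interpolation=cv2.INTER_CUBIC))
E
```

```text
time: 64.05
tool_pos: [0.6774, -0.1028, 0.1198]
tool_rot: [0.001, -0.078, 0.997, 0.001]
contact_force: [-2.2, 4.9, 6.1]
gripper_width: 0.444
time: 64.55
tool_pos: [0.6777, -0.1048, 0.1202]
tool_rot: [0.001, -0.077, 0.997, -0.0]
contact_force: [-1.3, -2.2, 6.5]
gripper_width: 0.387
t 64.55 pos [ 0.6777 -0.1048  0.1202] jawyaw 98.89 tilt z [ 0.003  0.    -1.   ] F [-1.3 -2.2  6.5] g 0.387 j [-0.26  0.29  1.56  0.    1.28 -1.99]
```

View pics/k5c.png

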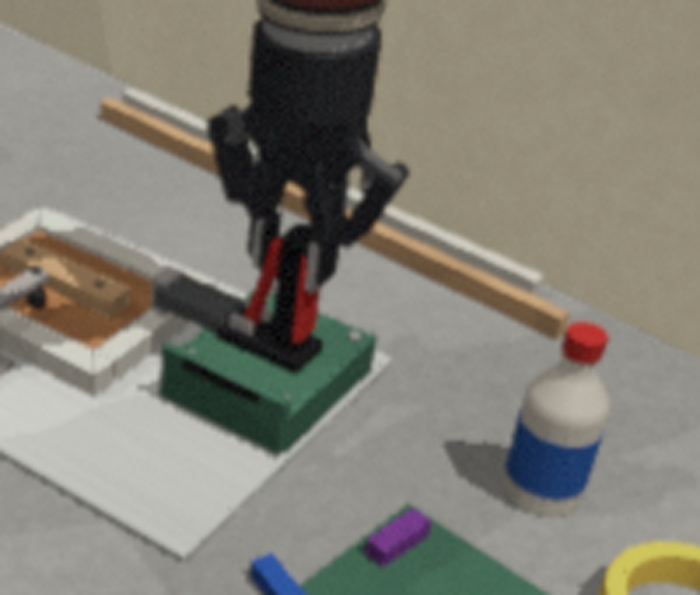

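View pics/k5.png

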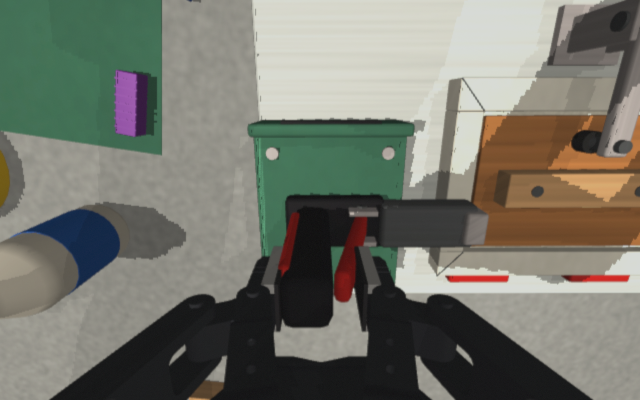

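```bash
python3 -m crank '[{"angular":[0,0,0],"delta_pos":[0,0,0],"gripper":0.15},{"angular":[0,0,0],"delta_pos":[0,0,0],"gripper":0.15},{"angular":[0,0,0],"delta_pos":[0,0,0],"gripper":0},{"angular":[0,0,0],"delta_pos":[0,0,0],"gripper":0},{"angular":[0,0,0],"delta_pos":[0,0,0],"gripper":0}]'
python3 -m crank '[{"angular":[0,0,0],"delta_pos":[0,0,0],"gripper":0.6},{"angular":[0,0,0],"delta_pos":[0,0,0],"gripper":0.8},{"angular":[0,0,0],"delta_pos":[0,0,0],"gripper":1},{"angular":[0,0,0],"delta_pos":[0,0,0],"gripper":1},{"angular":[0,0,0],"delta_pos":[0,0,0],"gripper":1}]'
python3 - <<'E'
from fit import *
pose();st,im=snap("wrist","k6")
E
```

```text
time: 65.28
tool_pos: [0.6778, -0.1048, 0.1203]
tool_rot: [0.001, -0.077, 0.997, -0.0]
contact_force: [-1.5, -2.6, 6.0]
gripper_width: 0.387
time: 65.9
tool_pos: [0.6768, -0.1045, 0.1177]
tool_rot: [0.0, -0.078, 0.997, -0.0]
contact_force: [0.3, -0.3, 0.2]
gripper_width: 0.999
t 65.9 pos [ 0.6768 -0.1045  0.1177] jawyaw 98.9 tilt z [ 0. -0. -1.] F [ 0.3 -0.3  0.2] g 0.999 j [-0.26  0.29  1.57 -0.    1.28 -1.99]
```

View pics/k6.png

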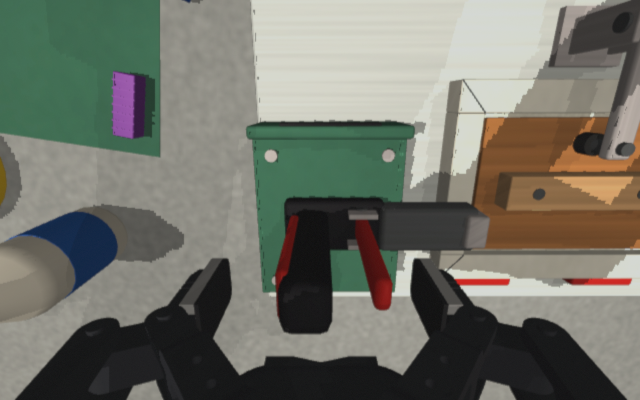

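Trigger squeezed home (width held at 0.387) and back to rest. I'll retreat upwards and check everything.

```bash
python3 -m crank '[{"angular":[0,0,0],"delta_pos":[0,0,-0.7],"gripper":1},{"angular":[0,0,0],"delta_pos":[0,0,-1],"gripper":1},{"angular":[0,0,0],"delta_pos":[0,0,-1],"gripper":1},{"angular":[0,0,0],"delta_pos":[0.5,0,-1],"gripper":1},{"angular":[0,0,0],"delta_pos":[0.9,0.3,-1],"gripper":1},{"angular":[0,0,0],"delta_pos":[0.9,0.3,-1],"gripper":1},{"angular":[0,0,0],"delta_pos":[0.9,0.3,0],"gripper":1},{"angular":[0,0,0],"delta_pos":[0.9,0.3,0],"gripper":1},{"angular":[0,0,0],"delta_pos":[0,0,0],"gripper":1},{"angular":[0,0,0],"delta_pos":[0,0,0],"gripper":1}]'
python3 - <<'E'
from fit import *
pose();st,im=snap("wrist","l1");snap("side","l1s");snap("top","l1t")
im=cv2.imread("pics/l1s.png");cv2.imwrite("pics/l1c.png",cv2.resize(im[130:280,220:420],None,fx=4,fy=4,interpolation=cv2.INTER_CUBIC))
th=0;u=proj("side",jl(JP,[[-.103-.109,.05,.052],[-.046,-.175,.057],[-.046,-.075,.057]]));print(((u-[220,130])*4).round())
for a in (0,.05,.1): print(a,((proj("side",jl(JP,[[-.103-.109*np.cos(a),.05,.052+.109*np.sin(a)]]))-[220,130])*4).round())
E
```

```text
time: 67.2
tool_pos: [0.5502, -0.0879, 0.2898]
tool_rot: [0.001, -0.078, 0.997, -0.0]
contact_force: [-0.2, 0.4, -0.2]
gripper_width: 0.999
t 67.2 pos [ 0.5502 -0.0879  0.2898] jawyaw 98.91 tilt z [ 0.002 -0.001 -1.   ] F [-0.2  0.4 -0.2] g 0.999 j [-0.29 -0.13  1.72 -0.    1.55 -2.02]
[[153. 327.]
 [646. 339.]
 [503. 271.]]
0 [[153. 327.]]
0.05 [[153. 320.]]
0.1 [[152. 312.]]
```

View pics/l1c.png

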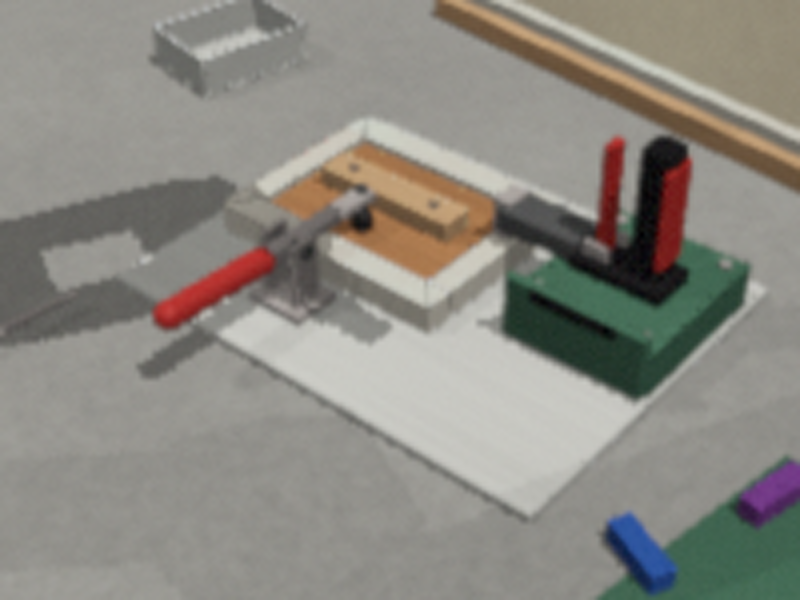

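View pics/l1.png

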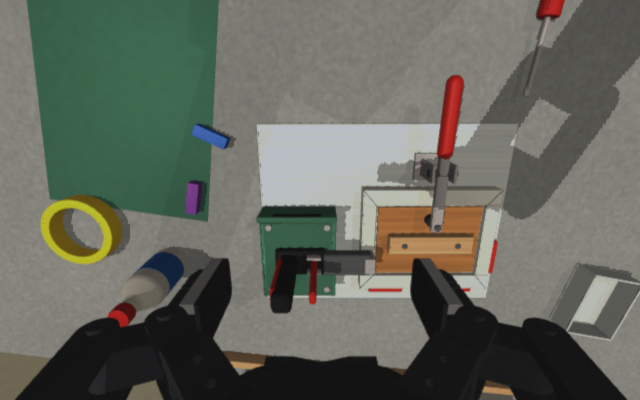

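View pics/l1t.png

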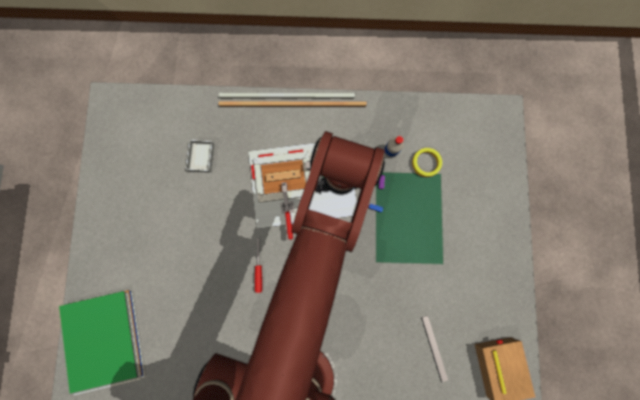

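```bash
python3 - <<'E'
from plant import *
print(job_done())
E
```

```text
the job is handed in; nothing more can be done
None
```

The job is done and handed in at about 67 s of the 210 s; no verdict came back.

- **Magazine:** I loaded all four brass sticks, two per channel, lying flat. I then pushed the magazine in until it stopped hard at about 23 N, where the shut position was expected. One stick touched the back wall as it went in and moved the open drawer about 4 mm, with no harm done.
- **Panel:** It sits level in the recess, batten up, with an even gap on both sides.
- **Clamp:** I pressed the red handle to its stop at about 28 N, and the foot rests on the panel.
- **Trigger:** Squeezed last. It closed to a gripper width of 0.387, about what the 34 mm squeezed size should read, and closing further did not move it. The later pictures show it sprung back.

In the last pictures the magazine, panel and clamp look closed up. The tin, glue, tape, screwdriver and the blue and purple look-alikes seem unmoved, and the gripper is clear of everything.

- **Not fully settled:** In the side picture the handle end sits a few millimetres above my first estimate of fully down. I had left out the bar's height above its pivot; allowing for that, it agrees with the fully-down position.
- **Refused move:** One move was refused because I typed a turn out of range. I sent it again correctly.

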